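Tip the dried soaps into the glass dish

ROBOT

A 6-joint arm with a two-finger parallel gripper is mounted at the origin on the work surface. World frame = base frame: x ahead of the robot, y to its left, z up, the work surface at z = 0. Lengths are in mm, angles in rad, forces in N, time in s.
With the tool pointing down it reaches from about 200 to 875 mm from the base axis. Payload 3.4 kg.
Tool frame: the origin (TCP) lies at the very end of the fingers, on their centre line; the grasp point (between the pads) lies 19 mm behind it; z points along the fingers, y is the line along which they close (so a half turn about z gives the same grasp; the last joint's range is limited). The gripper opens to 94 mm and grips with 3 to 60 N. Pads are 16 mm wide; open, the fingers measure 119 mm over their backs; the gripper's body (75 mm by 177 mm) begins 78 mm behind the grasp point.
Start: joints at [-1.434, 0.276, 1.505, -0, 1.361, -0.121], TCP at [146.596, -556.038, 171.793] pointing down, gripper open.
Joint ranges: [-2.89, 2.89], [-0.75, 2.08], [0.22, 2.7], [-1.18, 4.32], [0.11, 2.71], [-2.7, 2.7]. Speed limits (rad/s): [2.57, 2.57, 3.14, 3.14, 3.14, 3.14].

INTERFACE

Orientations are given as [roll, pitch, yaw] about the fixed x, y, z axes, in that order (R = Rz(yaw) Ry(pitch) Rx(roll)).
In Python, from workcell import observe, grab_frame, get_calibration, job_done gives the robot as it stands.
- The arm moves only by the shell command python3 -m crank 'ROWS' [FORCE]. ROWS is JSON, a list of rows, each an object of numbers: "tx", "ty", "tz": the shift along the world's x, y, z in mm; "wx", "wy", "wz": the turn, a rotation vector about the world's x, y, z in rad; "hand": the opening, from 0 (shut) to 1 (fully open). In form: [{"tx": .., "ty": .., "tz": .., "wx": .., "wy": .., "wz": .., "hand": ..}, ...]. A call has exactly 8 rows; each row shifts and turns the commanded pose from where the row before left it; what a row does not reach is not made up. A row lasts 1/12 s, in which the tool goes at most 41.7 mm and 7.16 degrees, less where a joint would pass 70% of its speed; a pose out of reach is approached as far as the arm can. A call with a gripper value outside its range is refused whole. The fingers move at their own pace and stop on an object; FORCE is the grip in N (left out, the last holds). Time passes only in rows, so rows that do not move let the fingers close, or fill a call up. It gives the time, the measured TCP pose, the force, the opening and the grip force at its end, in the units of the state.
- observe(): the state, without advancing time (a new reading comes with each control period).
- grab_frame(name): name is "side" or "top"; returns (picture, depth): 480x640x3 uint8, red, green, blue; 480x640 float32, mm along the optical axis (not along the pixel's ray), 0 where there is no reading.
- get_calibration(name): a dict with "K" (3x3 intrinsics, pixels), "xyz" and "rotation" of the camera in the world. Camera axes: x right, y down, z forward; pixel columns grow to the right and rows downward; lengths in mm; the calibration is good to about 2 mm. A picture is of the moment at which its call begins. get_calibration takes no time and is no camera call.
- job_done(): hands the job in; it is judged then, once.
The state is a dict: "time_s": time; "joints": joint angles; "qvel": joint speeds; "effort": joint torques, N m; "ee_pos": TCP position; "tool_rot": TCP orientation; "ft_force": force on the tool from outside, world axes, zero at the start; "moment": the same for the moment, N m; "finger_gap": opening from 0.0 (shut) to 1.0 (fully open); "gripper_force": force on a finger pad.
Only numpy, scipy, OpenCV 4.12 (cv2) and the standard library are available. Lean on these libraries where they do the work, as an engineer would, in place of code of your own. Each camera call takes 0.05 s, during which the arm holds its last target. There are 200 camera calls.

TASK

Slide the empty frosted glass dish along the counter, without lifting it, until its long side sits squarely against the front plate of the soap tray's stand, centred under the spout. Then tip the tray up by its tongue until all four soaps have slid into the dish, and push the stiff tray back down flat onto its rest, leaving the dish where it is. Leave the other things on the vanity alone.

Things in the scene. Friction and masses are not known exactly. Their poses are not given: they have to be found in the camera images.
- stand: Fixed steel stand of the tilting tray. Origin on the counter under the hinge line; z up, x along the hinge, y the horizontal direction in which the tray pours. Hinge axis parallel to x at y = 0, 85 mm above the counter, between two posts 95 mm tall, 8 mm thick, at x = +-72 mm. A rear rest under the tray at y = -101 to -109 mm. Below -150 mm in y only the tray's tongue.
- stop (a point): Centre of the front face of the stand's upright front plate (150 mm wide, 45 mm high), at 0, +8, 22.5 mm in the stand frame; the long side of the dish has to touch this face.
- tray (a joint): Angle of the wooden tray about the hinge, rad: 0 = flat on its rest (start), grows as the tongue end rises and the spout dips, stops at 1.15. The hinge is stiff: the tray stays where it is left and must be pushed both ways, about 2 to 6 N at the tongue. The soaps start to slide somewhere between 0.4 and 0.8, depending on friction that is not told.
- spout (a point): Middle of the tray floor's open pouring edge (top face). Moves with the tray. Tray flat, in the stand frame: floor 130 mm wide, y = -150 to +35 mm, underside z = 85 mm (level with the hinge axis), 5 mm thick; side walls reach 24 mm and the rear wall (y = -145 to -150 mm) 20 mm above the underside.
- tongue (a point): Middle of the outer end edge of the tray's flat tongue, 195 mm from the hinge. Moves with the tray. Tongue: 80 mm wide, 6 mm thick, from y = -150 to -195 mm and z = 85 to 91 mm in the stand frame when flat. The space beneath it is free down to the counter: it can be raised from underneath by fingers coming in at a slant.
- dish: Loose empty frosted glass dish: 185 mm along its x, 145 mm along its y, 45 mm tall, walls and floor 8 mm thick, 0.4 to 0.75 kg, slides with 2 to 6 N. Origin: centre of its underside. Starts on the pouring side, 60 to 110 mm short of the front plate, roughly lined up. Against the plate its origin is at y = +80.5 mm in the stand frame and the spout hangs over it, clear of its rim.
- soap_a_mid (a point): Centre of the olive-green oblong soap, 36 x 26 x 20 mm, 30 g, lying loose on the tray.
- soap_b_mid (a point): Centre of the cream oblong soap, 36 x 26 x 20 mm, 30 g, lying loose on the tray.
- soap_c_mid (a point): Centre of the pink round soap, 32 mm across, 20 mm high, 28 g, lying loose on the tray.
- soap_d_mid (a point): Centre of the brown round soap, 32 mm across, 20 mm high, 28 g, lying loose on the tray.
- trimmer: Bystander: a black trimmer lying on the counter, 42 x 142 x 28 mm. Origin at the centre of its underside.
- brush: Bystander: a wooden brush lying bristles down, 50 x 165 x 38 mm with its handle. Origin at the centre of its underside.
- lotion: Bystander: a standing amber glass bottle, 56 mm across, 140 mm tall. Origin at the centre of its underside.
- cream_jar: Bystander: a white jar, 66 mm across, 50 mm tall. Origin at the centre of its underside.
- tumbler: Bystander: a blue ceramic tumbler, 72 mm across, 95 mm tall. Origin at the centre of its underside.
- comb: Bystander: a black comb lying flat, 22 x 150 x 5 mm. Origin at the centre of its underside.
There are look-alikes about, which are no part of the job. What is shaped like the part that bears soap_c_mid but blue or turquoise is not meant.

How it is judged:
By the outcome, as a careful person would: the job done as asked, in the order asked, and still so for the second after the job is handed in, with the robot touching nothing.
It also fails if it takes over 64 s, if anything falls off the work surface, if the arm or the gripper's body presses on something with over 40 N, if the wrist force passes 120 N, or if a joint passes its speed limit or range.

## Working session

There is one attempt and no reset: what is moved stays moved. The work goes in short steps, Python scripts to look and compute and a shell command to move; the robot and the scene stay as the last step left them, time stands still between calls to the robot, and variables do not carry over. Pictures are saved under pics/ and viewed, at most 10 in all, crops included, and the job is handed in when it is done.

```bash
mkdir -p pics; ls; cat > h.py <<'E'
import numpy as np, cv2
from workcell import observe, grab_frame, get_calibration, job_done
def cal(n):
    c=get_calibration(n); return np.array(c["K"]),np.array(c["xyz"],float),np.array(c["rotation"],float)
def cloud(n,d):
    K,t,R=cal(n); v,u=np.mgrid[:480,:640]
    p=np.stack([(u-K[0,2])/K[0,0]*d,(v-K[1,2])/K[1,1]*d,d],-1)
    return p@R.T+t
def ray(n,u,v,z):
    K,t,R=cal(n); r=R@np.array([(u-K[0,2])/K[0,0],(v-K[1,2])/K[1,1],1]); return t+r*(z-t[2])/r[2]
def snap(n,tag):
    i,d=grab_frame(n); cv2.imwrite(f"pics/{tag}.png",i[:,:,::-1]); np.savez(f"/tmp/{tag}.npz",i=i,d=d); return i,d
E
python3 - <<'E'
from h import *
for n in("side","top"):
    snap(n,n+"0"); c=get_calibration(n); print(n,c)
print(observe())
E
```

```text
pics
side {'K': array([[616.78845759,   0.        , 325.14344152],
       [  0.        , 616.78845759, 243.58230591],
       [  0.        ,   0.        ,   1.        ]]), 'xyz': array([ 330.86103143, -833.28881386, 1179.43956408]), 'rotation': array([-2.44991183, -0.00662797, -0.26111014])}
top {'K': array([[469.46342878,   0.        , 327.99351699],
       [  0.        , 469.46342878, 242.57653904],
       [  0.        ,   0.        ,   1.        ]]), 'xyz': array([ 361.8648856 ,   74.19662545, 1145.14157695]), 'rotation': array([-2.91418202e+00,  1.85274276e-03, -1.64299002e+00])}
{'time_s': 0.1, 'joints': array([-1.43399149e+00,  2.76500651e-01,  1.50600159e+00, -4.20381152e-06,
        1.36071755e+00, -1.20981671e-01]), 'qvel': array([ 0.00071651,  0.00012363, -0.00260463,  0.00021239, -0.00059844,
        0.00019425]), 'effort': array([ 1.63926517e-03, -4.05454159e+01, -2.37780923e+01,  7.03068241e-02,
        2.99360685e-02, -4.83032375e-05]), 'ee_pos': array([ 146.51549059, -555.42703888,  171.01100781]), 'tool_rot': array([-3.13997691e+00, -1.92294288e-04,  2.57787235e-01]), 'ft_force': array([0.22922661, 0.33426274, 0.29545533]), 'moment': array([ 0.03103848, -0.02915676, -0.02370455]), 'gripper_force': 0.0, 'finger_gap': 0.9983949119296113}
```

View pics/top0.png

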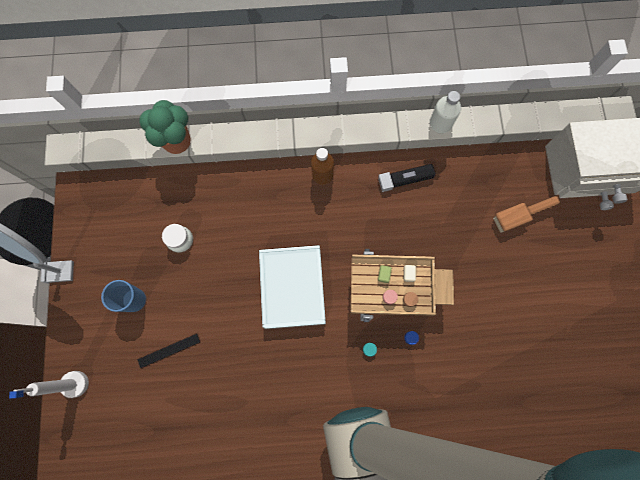

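View pics/side0.png

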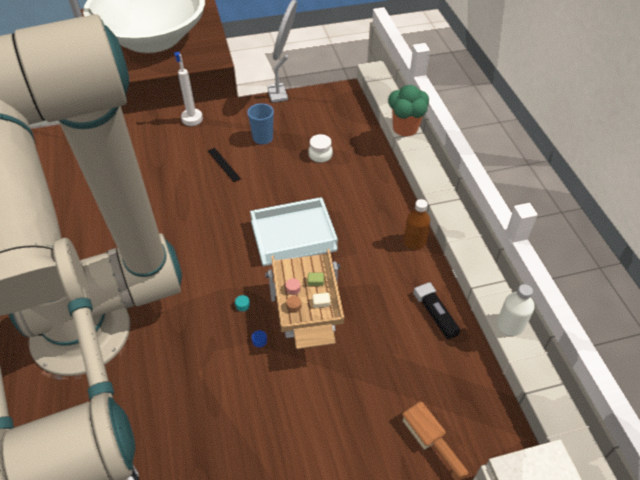

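Top view: the stand's tray is at (393,285), its tongue at (444,287), and the dish at (292,287). The soaps are green (385,274), cream (410,272), pink (391,297) and brown (410,299). Possible mix-ups are the turquoise round (370,350) and blue round (412,339) on the counter, which are decoys. The pink soap at (391,297) on the tray is soap_c.

```bash
sed -i 's/^import numpy as np, cv2/import numpy as np, cv2\nfrom scipy.spatial.transform import Rotation as Ro/; s/np.array(c\["rotation"\],float)/Ro.from_euler("xyz",c["rotation"]).as_matrix()/' h.py
cat > m.py <<'E'
from h import *
def box(P,m):
    m=cv2.morphologyEx(m.astype(np.uint8),cv2.MORPH_OPEN,np.ones((2,2)))
    n,l,s,c=cv2.connectedComponentsWithStats(m); k=1+np.argmax(s[1:,4]); q=P[l==k]
    r=cv2.minAreaRect(q[:,:2].astype(np.float32)); return r,np.median(q[:,2]),len(q)
def dishpose(i,d):
    P=cloud("top",d); h=cv2.cvtColor(i,cv2.COLOR_RGB2HSV)
    v,u=np.mgrid[:480,:640]
    m=(P[...,1]>-120)&(P[...,1]<330)&(P[...,0]>200)&(P[...,0]<480)&(h[...,1]<70)&(h[...,2]>150)&(P[...,2]<62)&(d>0)
    return box(P,m)
E
python3 - <<'E'
from m import *
z=np.load("/tmp/top0.npz"); i,d=z["i"],z["d"]; P=cloud("top",d)
for u,v,n in[(385,274,'green'),(410,272,'cream'),(391,297,'pink'),(410,299,'brown'),(444,287,'tongue'),(292,287,'dishfl'),(450,400,'counter'),(370,350,'turq'),(412,339,'blue'),(322,155,'lotion'),(407,178,'trim')]: print(n,P[v,u].round(1))
print("dish",dishpose(i,d))
R=(P[...,1]>-260)&(P[...,1]<40)&(P[...,0]>200)&(P[...,0]<420)&(d>0)
print("tray>98",box(P,R&(P[...,2]>98)&(P[...,2]<125)))
print("tray>80",box(P,R&(P[...,2]>80)&(P[...,2]<125)))
h=cv2.cvtColor(i,cv2.COLOR_RGB2HSV); 
v,u=np.mgrid[:480,:640]; print("tongue",box(P,R&(P[...,2]>75)&(u>437)))
cv2.imwrite("pics/crop0.png",cv2.resize(i[230:370,240:470,::-1],None,fx=3.4,fy=3.4,interpolation=cv2.INTER_CUBIC))
E
```

```text
green [519.7 -62.4 112. ]
cream [ 520.6 -118.9  109. ]
pink [ 361.9   74.2 1145.1]
brown [ 460.9 -112.4  107.7]
tongue [ 483.8 -194.9   90.9]
dishfl [520.6 152.9   5.2]
counter [ 231.7 -197.9    1.9]
turq [357.7 -21.9  18.7]
blue [ 375.7 -122.7   18.5]
lotion [800.   58.1 142.1]
trim [ 773.3 -153.8   24.8]
dish (((420.1630554199219, 149.15264892578125), (120.0730972290039, 147.14202880859375), 1.3411414623260498), np.float64(9.447985877372275), 1404)Traceback (most recent call last):
  File "<stdin>", line 6, in <module>
  File "m.py", line 4, in box
    n,l,s,c=cv2.connectedComponentsWithStats(m); k=1+np.argmax(s[1:,4]); q=P[l==k]
                                                     ~~~~~~~~~^^^^^^^^^
    return _wrapfunc(a, 'argmax', axis=axis, out=out, **kwds)
    return bound(*args, **kwds)
ValueError: attempt to get argmax of an empty sequence
```

```bash
sed -i 's/(P\[...,0\]>200)&(P\[...,0\]<480)/(P[...,0]>340)\&(P[...,0]<660)/' m.py
python3 - <<'E'
from m import *
z=np.load("/tmp/top0.npz"); i,d=z["i"],z["d"]; P=cloud("top",d)
print("dish",dishpose(i,d))
D=(P[...,1]>55)&(P[...,1]<330)&(P[...,0]>340)&(P[...,0]<660)&(d>0)
print("rim",box(P,D&(P[...,2]>30)&(P[...,2]<60)))
R=(P[...,1]>-300)&(P[...,1]<60)&(P[...,0]>380)&(P[...,0]<600)&(d>0)
print("tray>80",box(P,R&(P[...,2]>80)&(P[...,2]<125)))
v,u=np.mgrid[:480,:640]; print("tongue",box(P,R&(P[...,2]>75)&(u>437)))
for lo,hi in((380,440),):
    m=R&(P[...,2]>80)&(P[...,2]<125)&(u<436); print("traybody",box(P,m))
print("posts")
m=(R&(P[...,2]>60)&(P[...,2]<125)); q=P[m]
for s in(q[:,0].min(),q[:,0].max()): a=q[abs(q[:,0]-s)<6]; print(s.round(1),a.mean(0).round(1),len(a),np.ptp(a[:,1]))
cv2.imwrite("pics/crop0.png",cv2.resize(i[230:370,240:470,::-1],None,fx=3.4,fy=3.4,interpolation=cv2.INTER_CUBIC))
E
```

```text
dish (((489.4417724609375, 149.7010498046875), (256.9645080566406, 147.90658569335938), 0.6941532492637634), np.float64(9.241654554330466), 4870)
rim (((488.7625427246094, 151.62112426757812), (256.9803466796875, 149.50355529785156), 1.1991952657699585), np.float64(43.58104022103146), 1018)
tray>80 (((501.9607849121094, -70.72720336914062), (202.123291015625, 348.805419921875), 13.938431739807129), np.float64(91.42076213091366), 5668)
tongue (((450.052001953125, -83.50759887695312), (83.82535552978516, 351.5160827636719), 15.800909996032715), np.float64(91.09554260319351), 526)
traybody (((463.6023864746094, -70.86962890625), (245.5681915283203, 255.49012756347656), 78.90821075439453), np.float64(91.46950062535632), 5072)
posts
420.7 [424.5 -82.4  95.6] 44 155.932784771924
584.4 [581.4 -27.9  91.4] 15 11.130898470034282
```

View pics/crop0.png

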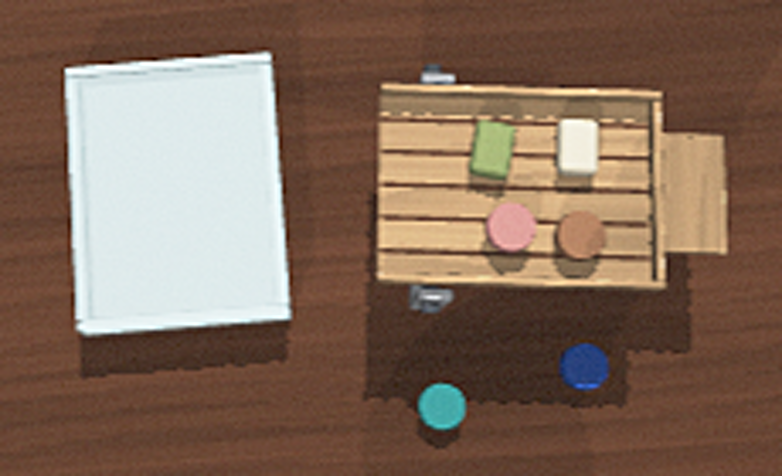

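Crop: the dish's rim corners are at crop pixels (65,68), (271,53), (291,320) and (78,334). The tray's wall corners are (381,86), (378,282), (666,288) and (661,90), and the tongue's end corners are (726,135) and (727,253). Pink and brown are on the tray; the turquoise and blue decoys lie on the counter.

```bash
python3 - <<'E'
from h import *
def r(c,z): return ray("top",240+(c[0]+.5)/3.4-.5,230+(c[1]+.5)/3.4-.5,z)[:2]
D=np.array([r(c,45) for c in[(65,68),(271,53),(291,320),(78,334)]])
T=np.array([r(c,109) for c in[(381,86),(378,282),(666,288),(661,90)]])
G=np.array([r(c,91) for c in[(726,135),(727,253)]])
for n,Q in(("dish",D),("tray",T),("tongue",G)):
    print(n,Q.round(1).tolist(),"mean",Q.mean(0).round(1),"sides",[np.linalg.norm(Q[k]-Q[k-1]).round(1) for k in range(len(Q))])
a=lambda v:np.arctan2(v[1],v[0])
print("dish x-axis ang",a(D[0]-D[3]),a(D[1]-D[2]),"y-axis",a(D[0]-D[1]),a(D[3]-D[2]))
print("tray x ang",a(T[0]-T[1]),a(T[3]-T[2]),"y",a(T[0]-T[3]),a(T[1]-T[2]),"line",a(T[:2].mean(0)-G.mean(0)), "len",np.linalg.norm(T[:2].mean(0)-G.mean(0)))
# depth medians for cross-check
i,d=(np.load("/tmp/top0.npz")[k] for k in"id")
P=cloud("top",d)
for nm,(lo,hi,y0,y1) in{"rim":(35,55,60,330),"wall":(100,125,-200,60),"tong":(80,100,-280,-192)}.items():
    q=P[(d>0)&(P[...,2]>lo)&(P[...,2]<hi)&(P[...,1]>y0)&(P[...,1]<y1)&(P[...,0]>395)&(P[...,0]<605)]
    print(nm,len(q),np.percentile(q,[2,98],axis=0).round(1).tolist(),np.median(q[:,2]))
# soaps
h=cv2.cvtColor(i,cv2.COLOR_RGB2HSV)
for n,(u,v) in dict(tumb=(119,296),jar=(177,238),comb=(168,350),lotion=(322,165),trim=(407,178)).items(): print(n,ray("top",u,v,30).round(0))
E
```

```text
dish [[610.6, 224.7], [610.9, 79.0], [424.2, 78.1], [425.3, 223.1]] mean [517.7 151.2] sides [np.float64(185.4), np.float64(145.6), np.float64(186.7), np.float64(144.9)]
tray [[568.8, 7.6], [440.6, 20.3], [423.4, -164.1], [552.7, -176.9]] mean [496.4 -78.3] sides [np.float64(185.2), np.float64(128.8), np.float64(185.2), np.float64(129.9)]
tongue [[522.3, -220.8], [444.2, -211.1]] mean [ 483.3 -215.9] sides [np.float64(78.7), np.float64(78.7)]
dish x-axis ang 0.008676063676851755 0.0048766745812580245 y-axis 1.572711341410716 1.5632815054402336
tray x ang -0.09857594297665964 -0.09834719805803997 y 1.4836478963221806 1.477781245510442 line 1.4779702393381748 len 230.9104016657034
rim 816 [[427.5, 81.2, 36.6], [604.6, 224.9, 49.6]] 44.851606946790184
wall 1317 [[427.6, -170.4, 101.3], [565.9, 4.5, 113.5]] 109.33707137677698
tong 342 [[445.8, -215.1, 87.8], [523.9, -192.6, 95.1]] 91.20179103195483
tumb [525. 563.  30.]
jar [658. 425.  30.]
comb [391. 446.  30.]
lotion [822.  58.  30.]
trim [ 771. -153.   30.]
```

```bash
R='x'; python3 -m crank '[{"tx":12,"ty":25.7,"tz":4,"wz":0.038},{"tx":12,"ty":25.7,"tz":4,"wz":0.038},{"tx":12,"ty":25.7,"tz":4,"wz":0.038},{"tx":12,"ty":25.7,"tz":4,"wz":0.038},{"tx":12,"ty":25.7,"tz":4,"wz":0.038},{"tx":12,"ty":25.7,"tz":4,"wz":0.038},{"tx":12,"ty":25.7,"tz":4,"wz":0.038},{"tx":12,"ty":25.7,"tz":4,"wz":0.038}]'
python3 -m crank '[{"tx":12,"ty":25.7,"wz":0.038},{"tx":12,"ty":25.7,"wz":0.038},{"tx":12,"ty":25.7,"wz":0.038},{"tx":12,"ty":25.7,"wz":0.038},{"tx":12,"ty":25.7,"wz":0.038},{"tx":12,"ty":25.7,"wz":0.038},{"tx":12,"ty":25.7,"wz":0.038},{"tx":12,"ty":25.7,"wz":0.038}]'
python3 -c "
from h import *
print(observe()['joints'])"
```

```text
[-1.43399149e+00  2.76500651e-01  1.50600159e+00 -4.20381152e-06
  1.36071755e+00 -1.20981671e-01]schema error: expected keys tx, ty, tz, wx, wy, wz, hand
schema error: expected keys tx, ty, tz, wx, wy, wz, hand
```

```bash
python3 -m crank '[{"tx":12,"ty":25.7,"tz":4,"wx":0,"wy":0,"wz":0.038,"hand":1},{"tx":12,"ty":25.7,"tz":4,"wx":0,"wy":0,"wz":0.038,"hand":1},{"tx":12,"ty":25.7,"tz":4,"wx":0,"wy":0,"wz":0.038,"hand":1},{"tx":12,"ty":25.7,"tz":4,"wx":0,"wy":0,"wz":0.038,"hand":1},{"tx":12,"ty":25.7,"tz":4,"wx":0,"wy":0,"wz":0.038,"hand":1},{"tx":12,"ty":25.7,"tz":4,"wx":0,"wy":0,"wz":0.038,"hand":1},{"tx":12,"ty":25.7,"tz":4,"wx":0,"wy":0,"wz":0.038,"hand":1},{"tx":12,"ty":25.7,"tz":4,"wx":0,"wy":0,"wz":0.038,"hand":1}]'
python3 -m crank '[{"tx":12,"ty":25.7,"tz":0,"wx":0,"wy":0,"wz":0.038,"hand":1},{"tx":12,"ty":25.7,"tz":0,"wx":0,"wy":0,"wz":0.038,"hand":1},{"tx":12,"ty":25.7,"tz":0,"wx":0,"wy":0,"wz":0.038,"hand":1},{"tx":12,"ty":25.7,"tz":0,"wx":0,"wy":0,"wz":0.038,"hand":1},{"tx":12,"ty":25.7,"tz":0,"wx":0,"wy":0,"wz":0.038,"hand":1},{"tx":12,"ty":25.7,"tz":0,"wx":0,"wy":0,"wz":0.038,"hand":1},{"tx":12,"ty":25.7,"tz":0,"wx":0,"wy":0,"wz":0.038,"hand":1},{"tx":12,"ty":25.7,"tz":0,"wx":0,"wy":0,"wz":0.038,"hand":1}]'
```

```text
time_s: 0.77
ee_pos: [242.8, -348.8, 203.6]
tool_rot: [-3.141, -0.0, 0.563]
ft_force: [0.7, 0.2, 0.1]
finger_gap: 1.0
gripper_force: 0.0
time_s: 1.43
ee_pos: [338.6, -143.4, 203.6]
tool_rot: [-3.141, 0.0, 0.867]
ft_force: [1.6, -0.0, 0.4]
finger_gap: 0.999
gripper_force: 0.0
```

```bash
python3 -m crank '[{"tx":12,"ty":25.7,"tz":0,"wx":0,"wy":0,"wz":0.038,"hand":1},{"tx":12,"ty":25.7,"tz":0,"wx":0,"wy":0,"wz":0.038,"hand":1},{"tx":12,"ty":25.7,"tz":0,"wx":0,"wy":0,"wz":0.038,"hand":1},{"tx":12,"ty":25.7,"tz":0,"wx":0,"wy":0,"wz":0.038,"hand":1},{"tx":12,"ty":25.7,"tz":0,"wx":0,"wy":0,"wz":0.038,"hand":1},{"tx":12,"ty":25.7,"tz":0,"wx":0,"wy":0,"wz":0.038,"hand":1},{"tx":12,"ty":25.7,"tz":0,"wx":0,"wy":0,"wz":0.038,"hand":1},{"tx":12,"ty":25.7,"tz":0,"wx":0,"wy":0,"wz":0.038,"hand":1}]'
python3 -m crank '[{"tx":12,"ty":25.7,"tz":0,"wx":0,"wy":0,"wz":0.038,"hand":1},{"tx":12,"ty":25.7,"tz":0,"wx":0,"wy":0,"wz":0.038,"hand":1},{"tx":12,"ty":25.7,"tz":0,"wx":0,"wy":0,"wz":0.038,"hand":1},{"tx":12,"ty":25.7,"tz":0,"wx":0,"wy":0,"wz":0.038,"hand":1},{"tx":12,"ty":25.7,"tz":0,"wx":0,"wy":0,"wz":0.038,"hand":1},{"tx":12,"ty":25.7,"tz":0,"wx":0,"wy":0,"wz":0.038,"hand":1},{"tx":12,"ty":25.7,"tz":0,"wx":0,"wy":0,"wz":0.038,"hand":1},{"tx":12,"ty":25.7,"tz":0,"wx":0,"wy":0,"wz":0.038,"hand":1}]'
```

```text
time_s: 2.1
ee_pos: [434.6, 62.2, 203.5]
tool_rot: [-3.141, 0.0, 1.172]
ft_force: [0.6, 0.1, -0.2]
finger_gap: 1.0
gripper_force: 0.0
time_s: 2.77
ee_pos: [530.6, 267.6, 203.2]
tool_rot: [-3.141, 0.001, 1.476]
ft_force: [0.3, -0.4, -0.1]
finger_gap: 1.001
gripper_force: 0.0
```

```bash
python3 -m crank '[{"tx":-0.2,"ty":0,"tz":-24,"wx":0,"wy":0,"wz":0,"hand":1},{"tx":-0.2,"ty":0,"tz":-24,"wx":0,"wy":0,"wz":0,"hand":1},{"tx":-0.2,"ty":0,"tz":-24,"wx":0,"wy":0,"wz":0,"hand":1},{"tx":-0.2,"ty":0,"tz":-24,"wx":0,"wy":0,"wz":0,"hand":1},{"tx":-0.2,"ty":0,"tz":-24,"wx":0,"wy":0,"wz":0,"hand":1},{"tx":-0.2,"ty":0,"tz":-24,"wx":0,"wy":0,"wz":0,"hand":1},{"tx":-0.2,"ty":0,"tz":-24,"wx":0,"wy":0,"wz":0,"hand":1},{"tx":-0.2,"ty":0,"tz":-20,"wx":0,"wy":0,"wz":0,"hand":1}]'
python3 -m crank '[{"tx":-0.5,"ty":-5,"tz":0,"wx":0,"wy":0,"wz":0,"hand":1},{"tx":-0.5,"ty":-5,"tz":0,"wx":0,"wy":0,"wz":0,"hand":1},{"tx":-0.5,"ty":-5,"tz":0,"wx":0,"wy":0,"wz":0,"hand":1},{"tx":-0.5,"ty":-5,"tz":0,"wx":0,"wy":0,"wz":0,"hand":1},{"tx":-0.5,"ty":-5,"tz":0,"wx":0,"wy":0,"wz":0,"hand":1},{"tx":-0.5,"ty":-5,"tz":0,"wx":0,"wy":0,"wz":0,"hand":1},{"tx":-0.5,"ty":-5,"tz":0,"wx":0,"wy":0,"wz":0,"hand":1},{"tx":-0.5,"ty":-5,"tz":0,"wx":0,"wy":0,"wz":0,"hand":1}]'
python3 -m crank '[{"tx":-0.5,"ty":-5,"tz":0,"wx":0,"wy":0,"wz":0,"hand":1},{"tx":-0.5,"ty":-5,"tz":0,"wx":0,"wy":0,"wz":0,"hand":1},{"tx":-0.5,"ty":-5,"tz":0,"wx":0,"wy":0,"wz":0,"hand":1},{"tx":-0.5,"ty":-5,"tz":0,"wx":0,"wy":0,"wz":0,"hand":1},{"tx":-0.5,"ty":-5,"tz":0,"wx":0,"wy":0,"wz":0,"hand":1},{"tx":-0.5,"ty":-5,"tz":0,"wx":0,"wy":0,"wz":0,"hand":1},{"tx":-0.5,"ty":-5,"tz":0,"wx":0,"wy":0,"wz":0,"hand":1},{"tx":-0.5,"ty":-5,"tz":0,"wx":0,"wy":0,"wz":0,"hand":1}]'
```

```text
time_s: 3.43
ee_pos: [527.9, 266.0, 13.7]
tool_rot: [-3.14, 0.001, 1.474]
ft_force: [0.5, 0.1, -0.2]
finger_gap: 1.002
gripper_force: 0.0
time_s: 4.1
ee_pos: [525.2, 225.8, 16.4]
tool_rot: [3.141, -0.0, 1.474]
ft_force: [0.0, -0.0, -0.4]
finger_gap: 0.997
gripper_force: 0.0
time_s: 4.77
ee_pos: [520.9, 185.9, 15.8]
tool_rot: [3.142, 0.0, 1.474]
ft_force: [0.2, 0.5, -0.0]
finger_gap: 0.998
gripper_force: 0.0
```

```bash
python3 - <<'E'
from h import *
i,d=snap("side","side1"); j,_=snap("top","top1")
cv2.imwrite("pics/v1.png",np.hstack([i[160:400,180:420,::-1],j[200:440,220:460,::-1]]).repeat(1,0))
E
```

```text
(no output)
```

View pics/v1.png

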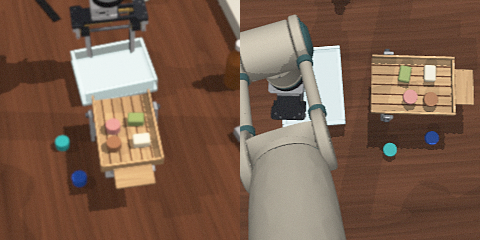

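```bash
python3 - <<'E'
from h import *
print(observe()['ee_pos'],observe()['ft_force'])
z=np.load("/tmp/side1.npz");i,d=z["i"],z["d"];P=cloud("side",d)
for c,r in[(85,45),(130,50),(88,35),(128,35),(75,60),(148,50),(82,98),(155,88)]:
    u,v=180+c,160+r; print((c,r),i[v,u],P[v,u].round(0))
cv2.imwrite("pics/v2.png",cv2.resize(i[150:300,220:370,::-1],None,fx=4,fy=4,interpolation=cv2.INTER_CUBIC))
E
```

```text
[520.83699329 185.59650482  15.78144729] [-0.31584028  0.20976097  0.25070388]
(85, 45) [123  93  80] [472. 273.   2.]
(130, 50) [116 120 118] [569. 173.  60.]
(88, 35) [49 45 48] [466. 156. 158.]
(128, 35) [95 60 39] [591. 286.  -4.]
(75, 60) [235 245 244] [433. 186.  48.]
(148, 50) [101  58  42] [626. 211.   5.]
(82, 98) [222 234 232] [428.  87.  20.]
(155, 88) [223 235 234] [608.  80.  11.]
```

View pics/v2.png

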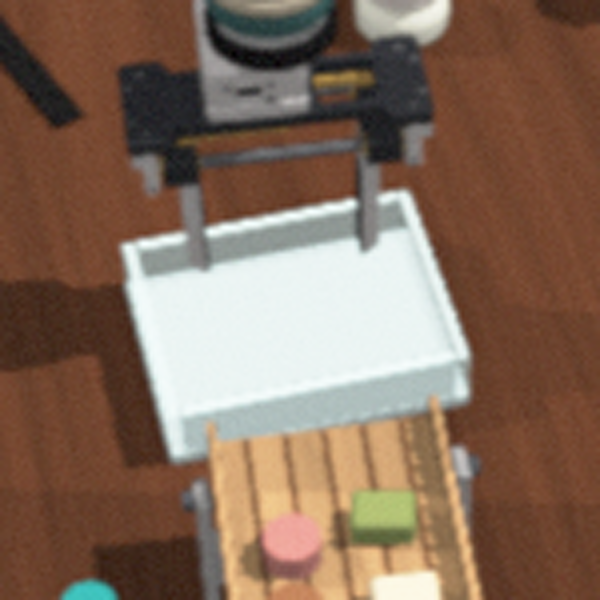

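```bash
python3 - <<'E'
from h import *
f=lambda c,z:ray("side",220+(c[0]+.5)/4-.5,150+(c[1]+.5)/4-.5,z).round(0)[:2]
print("rim now FL FR NR",f((125,245),45),f((405,193),45),f((468,352),45),"NL",f((178,450),0), "NR0",f((468,400),0))
print("tips",f((200,268),16),f((370,248),16))
z=np.load("/tmp/side0.npz");i=z["i"]
h=cv2.cvtColor(i,cv2.COLOR_RGB2HSV);z1=np.load("/tmp/side1.npz");i1=z1["i"]
for k in(i,i1):
    h=cv2.cvtColor(k,cv2.COLOR_RGB2HSV); m=((h[...,1]<50)&(h[...,2]>190)).astype(np.uint8); m[:195]=0;m[275:]=0;m[:,:240]=0;m[:,345:]=0
    c=max(cv2.findContours(m,0,2)[0],key=cv2.contourArea); print(cv2.boundingRect(c),cv2.approxPolyDP(cv2.convexHull(c),3,True)[:,0].tolist())
E
```

```text
rim now FL FR NR [429. 222.] [609. 221.] [612.  83.] NL [433.  89.] NR0 [613.  83.]
tips [474. 217.] [582. 207.]
(251, 198, 86, 66) [[321, 198], [336, 237], [336, 248], [263, 263], [251, 211]]
(251, 198, 86, 66) [[321, 198], [336, 236], [336, 248], [263, 263], [251, 211]]
```

```bash
python3 - <<'E'
from h import *
z=np.load("/tmp/side1.npz");i,d=z["i"],z["d"];P=cloud("side",d)
for u in(269,270,311,312,313):
  print(u,[(v,P[v,u].round(0).astype(int).tolist()) for v in range(196,224,2)])
print(observe()["joints"])
E
```

```text
269 [(196, [472, 181, 128]), (198, [471, 182, 120]), (200, [471, 184, 111]), (202, [471, 184, 104]), (204, [470, 181, 100]), (206, [470, 181, 94]), (208, [469, 182, 86]), (210, [469, 180, 81]), (212, [469, 184, 70]), (214, [469, 187, 59]), (216, [467, 182, 58]), (218, [472, 217, 12]), (220, [471, 214, 8]), (222, [469, 204, 11])]
270 [(196, [475, 187, 121]), (198, [474, 182, 119]), (200, [474, 183, 112]), (202, [473, 180, 108]), (204, [472, 180, 101]), (206, [472, 183, 91]), (208, [472, 183, 84]), (210, [471, 177, 84]), (212, [470, 179, 74]), (214, [470, 180, 66]), (216, [470, 181, 59]), (218, [474, 218, 10]), (220, [473, 215, 6]), (222, [472, 207, 6])]
311 [(196, [571, 170, 113]), (198, [571, 168, 108]), (200, [571, 169, 101]), (202, [571, 172, 90]), (204, [571, 172, 82]), (206, [571, 170, 78]), (208, [572, 176, 64]), (210, [571, 171, 63]), (212, [571, 171, 55]), (214, [578, 202, 13]), (216, [578, 201, 6]), (218, [575, 191, 11]), (220, [575, 189, 5]), (222, [573, 181, 7])]
312 [(196, [573, 165, 117]), (198, [575, 175, 99]), (200, [574, 171, 97]), (202, [574, 173, 88]), (204, [573, 171, 84]), (206, [575, 177, 70]), (208, [574, 174, 65]), (210, [574, 175, 57]), (212, [573, 171, 55]), (214, [582, 208, 6]), (216, [579, 194, 13]), (218, [577, 188, 12]), (220, [577, 190, 4]), (222, [575, 181, 6])]
313 [(196, [576, 171, 111]), (198, [576, 171, 104]), (200, [575, 168, 100]), (202, [575, 168, 93]), (204, [576, 173, 81]), (206, [576, 170, 77]), (208, [576, 171, 68]), (210, [576, 172, 60]), (212, [586, 213, 7]), (214, [584, 204, 9]), (216, [582, 198, 8]), (218, [581, 193, 7]), (220, [579, 186, 7]), (222, [577, 178, 8])]
[ 2.16621743e-01  3.75400372e-01  1.78022117e+00 -2.41372534e-04
  9.86192871e-01  3.14521828e-01]
```

The fingers passed above the dish. Camera depth puts the fingertips at about z = 55 while the state reads 16, and the dish has not moved. I trust the cameras, so I'll back off and go lower while watching the force.

```bash
python3 -m crank '[{"tx":0.9,"ty":10,"tz":2,"wx":0,"wy":0,"wz":0,"hand":1},{"tx":0.9,"ty":10,"tz":2,"wx":0,"wy":0,"wz":0,"hand":1},{"tx":0.9,"ty":10,"tz":0,"wx":0,"wy":0,"wz":0,"hand":1},{"tx":0.9,"ty":10,"tz":0,"wx":0,"wy":0,"wz":0,"hand":1},{"tx":0.9,"ty":10,"tz":0,"wx":0,"wy":0,"wz":0,"hand":1},{"tx":0.9,"ty":10,"tz":0,"wx":0,"wy":0,"wz":0,"hand":1},{"tx":0.9,"ty":10,"tz":0,"wx":0,"wy":0,"wz":0,"hand":1},{"tx":0.9,"ty":10,"tz":0,"wx":0,"wy":0,"wz":0,"hand":1}]'
python3 -m crank '[{"tx":0,"ty":0,"tz":-4,"wx":0,"wy":0,"wz":0,"hand":1},{"tx":0,"ty":0,"tz":-4,"wx":0,"wy":0,"wz":0,"hand":1},{"tx":0,"ty":0,"tz":-4,"wx":0,"wy":0,"wz":0,"hand":1},{"tx":0,"ty":0,"tz":-4,"wx":0,"wy":0,"wz":0,"hand":1},{"tx":0,"ty":0,"tz":0,"wx":0,"wy":0,"wz":0,"hand":1},{"tx":0,"ty":0,"tz":0,"wx":0,"wy":0,"wz":0,"hand":1},{"tx":0,"ty":0,"tz":0,"wx":0,"wy":0,"wz":0,"hand":1},{"tx":0,"ty":0,"tz":0,"wx":0,"wy":0,"wz":0,"hand":1}]'
python3 - <<'E'
from h import *
i,d=snap("side","side2");P=cloud("side",d)
m=(d>0)&(P[...,0]>440)&(P[...,0]<610)&(P[...,1]>235)&(P[...,1]<290)&(P[...,2]>20)
q=P[m]; print(len(q))
for x0 in(440,530):
    a=q[(q[:,0]>x0)&(q[:,0]<x0+80)]; 
    if len(a): print(a[np.argsort(a[:,2])][:12].round(0).tolist())
print(observe()["ee_pos"],observe()["tool_rot"])
E
```

```text
time_s: 5.53
ee_pos: [528.1, 267.7, 19.7]
tool_rot: [-3.141, 0.0, 1.474]
ft_force: [0.5, 0.5, 1.0]
finger_gap: 0.997
gripper_force: 0.0
time_s: 6.2
ee_pos: [528.4, 266.2, 4.0]
tool_rot: [3.141, -0.0, 1.473]
ft_force: [-0.3, 0.4, 0.9]
finger_gap: 0.997
gripper_force: 0.0
3542
[[481.0, 263.0, 43.0], [480.0, 258.0, 44.0], [477.0, 259.0, 45.0], [473.0, 263.0, 45.0], [474.0, 266.0, 46.0], [478.0, 261.0, 46.0], [471.0, 264.0, 48.0], [476.0, 262.0, 49.0], [481.0, 264.0, 49.0], [478.0, 261.0, 49.0], [475.0, 258.0, 49.0], [474.0, 264.0, 51.0]]
[[578.0, 254.0, 38.0], [578.0, 255.0, 41.0], [581.0, 253.0, 42.0], [583.0, 252.0, 42.0], [577.0, 261.0, 43.0], [581.0, 255.0, 44.0], [576.0, 256.0, 44.0], [583.0, 253.0, 45.0], [577.0, 261.0, 46.0], [578.0, 253.0, 47.0], [583.0, 253.0, 49.0], [581.0, 253.0, 49.0]]
[528.48938694 266.22410188   4.04589617] [ 3.14102822e+00 -1.96714581e-04  1.47338709e+00]
```

```bash
python3 -m crank '[{"tx":0,"ty":0,"tz":-4,"wx":0,"wy":0,"wz":0,"hand":1},{"tx":0,"ty":0,"tz":-4,"wx":0,"wy":0,"wz":0,"hand":1},{"tx":0,"ty":0,"tz":-4,"wx":0,"wy":0,"wz":0,"hand":1},{"tx":0,"ty":0,"tz":-4,"wx":0,"wy":0,"wz":0,"hand":1},{"tx":0,"ty":0,"tz":-3,"wx":0,"wy":0,"wz":0,"hand":1},{"tx":0,"ty":0,"tz":-3,"wx":0,"wy":0,"wz":0,"hand":1},{"tx":0,"ty":0,"tz":-2,"wx":0,"wy":0,"wz":0,"hand":1},{"tx":0,"ty":0,"tz":0,"wx":0,"wy":0,"wz":0,"hand":1}]'
python3 -m crank '[{"tx":-0.5,"ty":-5,"tz":0,"wx":0,"wy":0,"wz":0,"hand":1},{"tx":-0.5,"ty":-5,"tz":0,"wx":0,"wy":0,"wz":0,"hand":1},{"tx":-0.5,"ty":-5,"tz":0,"wx":0,"wy":0,"wz":0,"hand":1},{"tx":-0.5,"ty":-5,"tz":0,"wx":0,"wy":0,"wz":0,"hand":1},{"tx":-0.5,"ty":-5,"tz":0,"wx":0,"wy":0,"wz":0,"hand":1},{"tx":-0.5,"ty":-5,"tz":0,"wx":0,"wy":0,"wz":0,"hand":1},{"tx":-0.5,"ty":-5,"tz":0,"wx":0,"wy":0,"wz":0,"hand":1},{"tx":-0.5,"ty":-5,"tz":0,"wx":0,"wy":0,"wz":0,"hand":1}]'
```

```text
time_s: 6.92
ee_pos: [527.8, 266.2, -20.8]
tool_rot: [-3.141, 0.001, 1.474]
ft_force: [-1.1, -0.4, -0.7]
finger_gap: 1.002
gripper_force: 0.0
time_s: 7.58
ee_pos: [525.0, 226.4, -20.0]
tool_rot: [3.14, -0.001, 1.474]
ft_force: [2.0, 2.5, -1.5]
finger_gap: 1.001
gripper_force: 1.2
```

```bash
python3 -m crank '[{"tx":-0.5,"ty":-5,"tz":0,"wx":0,"wy":0,"wz":0,"hand":1},{"tx":-0.5,"ty":-5,"tz":0,"wx":0,"wy":0,"wz":0,"hand":1},{"tx":-0.5,"ty":-5,"tz":0,"wx":0,"wy":0,"wz":0,"hand":1},{"tx":-0.5,"ty":-5,"tz":0,"wx":0,"wy":0,"wz":0,"hand":1},{"tx":-0.5,"ty":-5,"tz":0,"wx":0,"wy":0,"wz":0,"hand":1},{"tx":-0.5,"ty":-5,"tz":0,"wx":0,"wy":0,"wz":0,"hand":1},{"tx":-0.5,"ty":-5,"tz":0,"wx":0,"wy":0,"wz":0,"hand":1},{"tx":-0.5,"ty":-5,"tz":0,"wx":0,"wy":0,"wz":0,"hand":1}]'
python3 -m crank '[{"tx":-0.5,"ty":-5,"tz":0,"wx":0,"wy":0,"wz":0,"hand":1},{"tx":-0.5,"ty":-5,"tz":0,"wx":0,"wy":0,"wz":0,"hand":1},{"tx":-0.5,"ty":-5,"tz":0,"wx":0,"wy":0,"wz":0,"hand":1},{"tx":-0.5,"ty":-5,"tz":0,"wx":0,"wy":0,"wz":0,"hand":1},{"tx":-0.5,"ty":-5,"tz":0,"wx":0,"wy":0,"wz":0,"hand":1},{"tx":-0.5,"ty":-4,"tz":0,"wx":0,"wy":0,"wz":0,"hand":1},{"tx":-0.5,"ty":-2,"tz":0,"wx":0,"wy":0,"wz":0,"hand":1},{"tx":-0.5,"ty":0,"tz":0,"wx":0,"wy":0,"wz":0,"hand":1}]'
python3 - <<'E'
from h import *
i,d=snap("side","side3")
cv2.imwrite("pics/v3.png",cv2.resize(i[180:360,210:390,::-1],None,fx=3.3,fy=3.3,interpolation=cv2.INTER_CUBIC))
E
```

```text
time_s: 8.25
ee_pos: [520.1, 186.1, -20.0]
tool_rot: [3.141, -0.0, 1.473]
ft_force: [0.4, 4.2, 1.6]
finger_gap: 1.004
gripper_force: 2.1
time_s: 8.92
ee_pos: [516.5, 154.4, -20.3]
tool_rot: [3.141, 0.001, 1.474]
ft_force: [1.6, 1.8, 0.7]
finger_gap: 1.0
gripper_force: 1.1
```

View pics/v3.png

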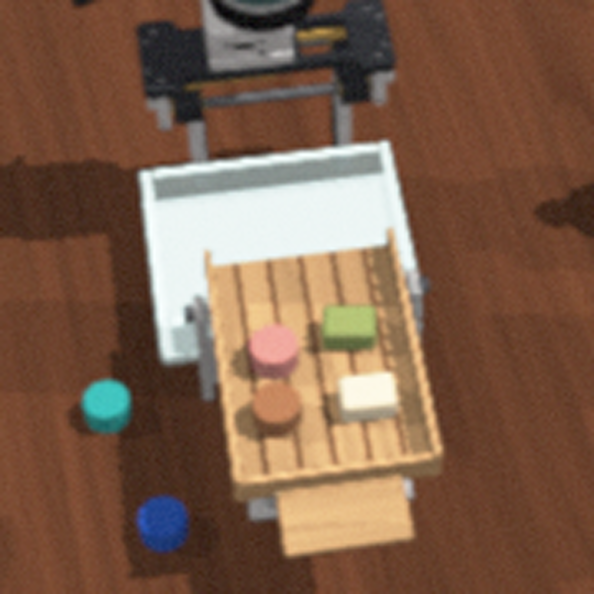

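The dish has slid and now lines up with the tray. Its far rim corners are at crop pixels (141,172) and (388,145).

```bash
cat >> m.py <<'E'
Ro0=np.array([501.5,-21.3]); th=-0.094
def st(p): c,s=np.cos(th),np.sin(th); e=np.asarray(p)[:2]-Ro0; return np.array([c*e[0]+s*e[1],-s*e[0]+c*e[1]])
def inv(p): c,s=np.cos(th),np.sin(th); return Ro0+np.array([c*p[0]-s*p[1],s*p[0]+c*p[1]])
E
python3 - <<'E'
from m import *
f=lambda c,z:st(ray("side",210+(c[0]+.5)/3.3-.5,180+(c[1]+.5)/3.3-.5,z)).round(1)
print("FL,FR",f((141,172),45),f((388,145),45),"NL base",f((163,362),0))
print("spout corners",f((207,253),109),f((390,231),109),"tongue",f((286,555),88),f((412,537),88))
print("tool",st(observe()["ee_pos"]))
E
```

```text
FL,FR [-97.9 165.8] [ 85.7 162.8] NL base [-99.1  25.4]
spout corners [-60.6  31.3] [63.8 30.2] tongue [ -38.9 -193.9] [  39.3 -194. ]
tool [ -1.99807324 176.32009309]
```

```bash
python3 -m crank '[{"tx":0.95,"ty":-1.7,"tz":0,"wx":0,"wy":0,"wz":0,"hand":1},{"tx":0.95,"ty":-1.7,"tz":0,"wx":0,"wy":0,"wz":0,"hand":1},{"tx":0.95,"ty":-1.7,"tz":0,"wx":0,"wy":0,"wz":0,"hand":1},{"tx":0.95,"ty":-1.7,"tz":0,"wx":0,"wy":0,"wz":0,"hand":1},{"tx":0.95,"ty":-1.7,"tz":0,"wx":0,"wy":0,"wz":0,"hand":1},{"tx":0.95,"ty":-1.7,"tz":0,"wx":0,"wy":0,"wz":0,"hand":1},{"tx":0,"ty":0,"tz":0,"wx":0,"wy":0,"wz":0,"hand":1},{"tx":0,"ty":0,"tz":0,"wx":0,"wy":0,"wz":0,"hand":1}]'
cat > dc.py <<'E'
from m import *
# dish outline from side view: colour mask, extreme rim corners
def side(tag):
    i,d=snap("side",tag); h=cv2.cvtColor(i,cv2.COLOR_RGB2HSV)
    m=((h[...,1]<50)&(h[...,2]>190)).astype(np.uint8); m[:195]=0;m[300:]=0;m[:,:235]=0;m[:,348:]=0
    c=max(cv2.findContours(m,0,2)[0],key=cv2.contourArea); p=cv2.approxPolyDP(cv2.convexHull(c),3,True)[:,0]
    print("poly",[(q.tolist(),st(ray("side",q[0],q[1],45)).round(1).tolist()) for q in p])
    print("tool",st(observe()["ee_pos"]).round(1),observe()["ft_force"].round(1))
E
python3 -c "
from dc import *
side('side4')"
```

```text
time_s: 9.63
ee_pos: [522.2, 144.4, -20.3]
tool_rot: [3.141, 0.001, 1.474]
ft_force: [-1.2, 0.0, -0.4]
finger_gap: 1.001
gripper_force: 0.2
poly [([330, 227], [90.5, 150.7]), ([337, 258], [90.1, 53.0]), ([335, 266], [81.3, 30.5]), ([262, 291], [-92.8, -12.6]), ([255, 235], [-92.6, 154.5])]
tool [  5.2 166.9] [-0.4  0.1  0.3]
```

```bash
python3 -m crank '[{"tx":0.2,"ty":-1,"tz":0,"wx":0,"wy":0,"wz":0,"hand":1},{"tx":0.2,"ty":-1,"tz":0,"wx":0,"wy":0,"wz":0,"hand":1},{"tx":0,"ty":-1,"tz":0,"wx":0,"wy":0,"wz":0,"hand":1},{"tx":0,"ty":0,"tz":0,"wx":0,"wy":0,"wz":0,"hand":1},{"tx":0,"ty":0,"tz":0,"wx":0,"wy":0,"wz":0,"hand":1},{"tx":0,"ty":0,"tz":0,"wx":0,"wy":0,"wz":0,"hand":1},{"tx":0,"ty":0,"tz":0,"wx":0,"wy":0,"wz":0,"hand":1},{"tx":0,"ty":0,"tz":0,"wx":0,"wy":0,"wz":0,"hand":1}]'
python3 -c "
from dc import *
side('side5')"
```

```text
time_s: 10.35
ee_pos: [522.6, 142.1, -20.2]
tool_rot: [3.141, 0.0, 1.474]
ft_force: [-0.2, 1.6, -1.0]
finger_gap: 0.999
gripper_force: 0.9
poly [([330, 227], [90.5, 150.7]), ([338, 262], [90.3, 41.0]), ([335, 267], [80.8, 27.7]), ([262, 291], [-92.8, -12.6]), ([256, 235], [-90.2, 154.1])]
tool [  5.6 164.6] [ 0.8  1.8 -1.1]
```

```bash
python3 -m crank '[{"tx":0,"ty":-1,"tz":0,"wx":0,"wy":0,"wz":0,"hand":1},{"tx":0,"ty":-1,"tz":0,"wx":0,"wy":0,"wz":0,"hand":1},{"tx":0,"ty":-1,"tz":0,"wx":0,"wy":0,"wz":0,"hand":1},{"tx":0,"ty":0,"tz":0,"wx":0,"wy":0,"wz":0,"hand":1},{"tx":0,"ty":0,"tz":0,"wx":0,"wy":0,"wz":0,"hand":1},{"tx":0,"ty":0,"tz":0,"wx":0,"wy":0,"wz":0,"hand":1},{"tx":0,"ty":0,"tz":0,"wx":0,"wy":0,"wz":0,"hand":1},{"tx":0,"ty":0,"tz":0,"wx":0,"wy":0,"wz":0,"hand":1}]'

```

```text
time_s: 11.07
ee_pos: [522.5, 139.6, -20.1]
tool_rot: [3.141, -0.001, 1.473]
ft_force: [0.4, 4.6, -0.6]
finger_gap: 1.003
gripper_force: 2.6
```

```bash
python3 -m crank '[{"tx":0,"ty":-1,"tz":0,"wx":0,"wy":0,"wz":0,"hand":1},{"tx":0,"ty":-1,"tz":0,"wx":0,"wy":0,"wz":0,"hand":1},{"tx":0,"ty":-1,"tz":0,"wx":0,"wy":0,"wz":0,"hand":1},{"tx":0,"ty":-1,"tz":0,"wx":0,"wy":0,"wz":0,"hand":1},{"tx":0,"ty":0,"tz":0,"wx":0,"wy":0,"wz":0,"hand":1},{"tx":0,"ty":0,"tz":0,"wx":0,"wy":0,"wz":0,"hand":1},{"tx":0,"ty":0,"tz":0,"wx":0,"wy":0,"wz":0,"hand":1},{"tx":0,"ty":0,"tz":0,"wx":0,"wy":0,"wz":0,"hand":1}]'

```

```text
time_s: 11.73
ee_pos: [522.9, 139.7, -20.0]
tool_rot: [3.141, -0.007, 1.471]
ft_force: [0.2, 15.9, -1.7]
finger_gap: 1.0
gripper_force: 8.3
```

Pressed against the plate at 16 N with no further motion. Next I back off, rise, and fly round behind the tongue.

```bash
python3 -m crank '[{"tx":0.5,"ty":6,"tz":0,"wx":0,"wy":0,"wz":0,"hand":1},{"tx":0.8,"ty":8,"tz":0,"wx":0,"wy":0,"wz":0,"hand":1},{"tx":0,"ty":4,"tz":30,"wx":0,"wy":0,"wz":0,"hand":1},{"tx":0,"ty":0,"tz":38,"wx":0,"wy":0,"wz":0,"hand":1},{"tx":0,"ty":0,"tz":38,"wx":0,"wy":0,"wz":0,"hand":1},{"tx":0,"ty":0,"tz":38,"wx":0,"wy":0,"wz":0,"hand":1},{"tx":0,"ty":0,"tz":38,"wx":0,"wy":0,"wz":0,"hand":1},{"tx":0,"ty":0,"tz":38,"wx":0,"wy":0,"wz":0,"hand":0.7}]'
python3 -m crank '[{"tx":-4,"ty":-31,"tz":0,"wx":0,"wy":0,"wz":0,"hand":0.3},{"tx":-4,"ty":-31,"tz":0,"wx":0,"wy":0,"wz":0,"hand":0.3},{"tx":-4,"ty":-31,"tz":0,"wx":0,"wy":0,"wz":0,"hand":0.3},{"tx":-4,"ty":-31,"tz":0,"wx":0,"wy":0,"wz":0,"hand":0.3},{"tx":-4,"ty":-31,"tz":0,"wx":0,"wy":0,"wz":0,"hand":0.3},{"tx":-4,"ty":-31,"tz":0,"wx":0,"wy":0,"wz":0,"hand":0.3},{"tx":-4,"ty":-31,"tz":0,"wx":0,"wy":0,"wz":0,"hand":0.3},{"tx":-4,"ty":-31,"tz":0,"wx":0,"wy":0,"wz":0,"hand":0.3}]'
python3 -m crank '[{"tx":-4,"ty":-31,"tz":0,"wx":0.05,"wy":-0.005,"wz":0,"hand":0.3},{"tx":-4,"ty":-31,"tz":0,"wx":0.05,"wy":-0.005,"wz":0,"hand":0.3},{"tx":-4,"ty":-31,"tz":0,"wx":0.05,"wy":-0.005,"wz":0,"hand":0.3},{"tx":-4,"ty":-31,"tz":0,"wx":0.05,"wy":-0.005,"wz":0,"hand":0.3},{"tx":-4,"ty":-31,"tz":0,"wx":0.05,"wy":-0.005,"wz":0,"hand":0.3},{"tx":-4,"ty":-31,"tz":0,"wx":0.05,"wy":-0.005,"wz":0,"hand":0.3},{"tx":-4,"ty":-31,"tz":0,"wx":0.05,"wy":-0.005,"wz":0,"hand":0.3},{"tx":-4,"ty":-31,"tz":0,"wx":0.05,"wy":-0.005,"wz":0,"hand":0.3}]'
python3 -c "
from dc import *
print(observe()['joints'].round(2)); i,d=snap('top','top2'); side('side6')"
```

```text
time_s: 12.4
ee_pos: [522.8, 151.8, 201.7]
tool_rot: [-3.141, 0.003, 1.474]
ft_force: [0.2, -0.4, -0.4]
finger_gap: 0.961
gripper_force: 0.0
time_s: 13.07
ee_pos: [490.2, -97.2, 199.8]
tool_rot: [-3.14, 0.002, 1.474]
ft_force: [0.4, 0.5, 0.0]
finger_gap: 0.399
gripper_force: 0.0
time_s: 13.73
ee_pos: [457.7, -344.9, 199.7]
tool_rot: [-3.141, -0.403, 1.473]
ft_force: [1.6, -0.5, -0.6]
finger_gap: 0.298
gripper_force: 0.0
[-0.96  0.43  1.28  0.26  1.74 -0.86]
poly [([276, 234], [-42.2, 149.5]), ([329, 227], [88.1, 151.1]), ([340, 271], [90.2, 14.4]), ([339, 287], [79.7, -29.7]), ([333, 293], [63.5, -43.8]), ([280, 250], [-38.7, 98.5])]
tool [ -13.6 -331.3] [-0.8  0.6 -0.1]
```

View pics/top2.png

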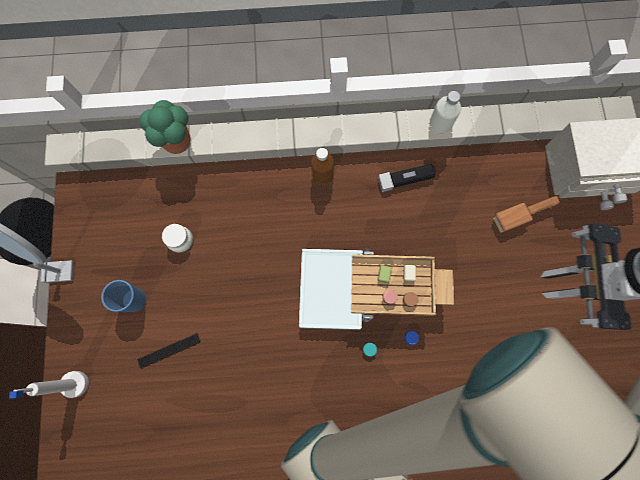

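Top view: the dish is against the stand, with its far side from (302,249) to (299,328). Gripper fingertips are at (543,274) and (543,294), pointing at the tongue.

```bash
python3 - <<'E'
from m import *
z=np.load("/tmp/top2.npz");i,d=z["i"],z["d"];P=cloud("top",d)
h=cv2.cvtColor(i,cv2.COLOR_RGB2HSV); m=((h[...,1]<50)&(h[...,2]>170)).astype(np.uint8); m[:240]=0;m[340:]=0;m[:,:285]=0;m[:,372:]=0
c=max(cv2.findContours(m,0,2)[0],key=cv2.contourArea)
for q in cv2.approxPolyDP(c,2.5,True)[:,0]: print(q,st(ray("top",q[0],q[1],45)).round(1))
m=(d>0)&(P[...,1]<-280)&(P[...,1]>-420)&(P[...,0]>400)&(P[...,0]<540)&(P[...,2]>100)
q=P[m]; s=np.array([np.r_[st(p),p[2]] for p in q])
for lo,hi in((-60,-12),(-12,40)):
    a=s[(s[:,0]>lo)&(s[:,0]<hi)]; a=a[np.argsort(-a[:,1])]; print(a[:8].round(0).tolist())
print(st(observe()["ee_pos"]),observe()["ee_pos"],observe()["tool_rot"])
E
```

```text
[302 249] [ 89.4 151.5]
[299 326] [-92.7 152.2]
[360 328] [-94.2  11.3]
[361 314] [-62.1   9.2]
[350 312] [-58.1  34.8]
[351 255] [77.2 33.9]
[362 254] [80.2  7.6]
[362 251] [87.5  7.7]
[[-29.0, -328.0, 237.0], [-29.0, -330.0, 238.0], [-30.0, -330.0, 241.0], [-31.0, -330.0, 236.0], [-33.0, -330.0, 240.0], [-31.0, -330.0, 240.0], [-36.0, -331.0, 242.0], [-27.0, -331.0, 235.0]]
[[4.0, -329.0, 236.0], [5.0, -329.0, 241.0], [4.0, -331.0, 238.0], [2.0, -331.0, 237.0], [9.0, -331.0, 241.0], [6.0, -331.0, 240.0], [5.0, -331.0, 244.0], [7.0, -332.0, 244.0]]
[ -13.61451615 -331.32632663] [ 456.84675927 -349.88572376  195.76633194] [-3.13641911 -0.40130567  1.46468193]
```

```bash
python3 -m crank '[{"tx":1.7,"ty":-0.2,"tz":-20,"wx":0.081,"wy":-0.0076,"wz":0,"hand":0.3},{"tx":1.7,"ty":-0.2,"tz":-20,"wx":0.081,"wy":-0.0076,"wz":0,"hand":0.3},{"tx":1.7,"ty":-0.2,"tz":-20,"wx":0.081,"wy":-0.0076,"wz":0,"hand":0.3},{"tx":1.7,"ty":-0.2,"tz":-20,"wx":0.081,"wy":-0.0076,"wz":0,"hand":0.3},{"tx":1.7,"ty":-0.2,"tz":-20,"wx":0.081,"wy":-0.0076,"wz":0,"hand":0.3},{"tx":1.7,"ty":-0.2,"tz":-20,"wx":0.081,"wy":-0.0076,"wz":0,"hand":0.3},{"tx":1.7,"ty":-0.2,"tz":-20,"wx":0.081,"wy":-0.0076,"wz":0,"hand":0.3},{"tx":1.7,"ty":-0.2,"tz":-20,"wx":0.081,"wy":-0.0076,"wz":0,"hand":0.3}]'
python3 - <<'E'
from m import *
o=observe();print(o["joints"].round(2),st(o["ee_pos"]),o["ee_pos"],o["tool_rot"])
for n in("top","side"):
    i,d=snap(n,n+"7");P=cloud(n,d)
    m=(d>0)&(P[...,1]<-250)&(P[...,1]>-420)&(P[...,0]>400)&(P[...,0]<540)&(P[...,2]>30)
    q=P[m]; s=np.array([np.r_[st(p),p[2]] for p in q]); a=s[np.argsort(-s[:,1])]; print(n,a[:14].round(0).tolist())
E
```

```text
time_s: 14.5
ee_pos: [472.6, -344.3, 39.1]
tool_rot: [-3.136, -1.055, 1.47]
ft_force: [-0.1, -0.4, 1.0]
finger_gap: 0.298
gripper_force: 0.0
[-1.1   0.92  1.19  0.52  1.96 -1.05] [   1.5023809  -324.25872718] [ 472.56029544 -344.26822259   39.12622912] [-3.1357703  -1.05496084  1.46991279]
top [[-69.0, -282.0, 517.0], [-75.0, -282.0, 488.0], [-70.0, -282.0, 520.0], [-69.0, -282.0, 523.0], [-68.0, -282.0, 530.0], [-68.0, -282.0, 532.0], [-68.0, -282.0, 513.0], [-73.0, -282.0, 487.0], [-69.0, -283.0, 517.0], [-75.0, -283.0, 492.0], [-75.0, -283.0, 489.0], [-68.0, -283.0, 517.0], [-69.0, -283.0, 526.0], [-71.0, -283.0, 517.0]]
side [[-61.0, -303.0, 542.0], [-58.0, -303.0, 544.0], [-57.0, -304.0, 545.0], [-65.0, -305.0, 542.0], [-63.0, -306.0, 544.0], [-56.0, -306.0, 547.0], [-60.0, -306.0, 546.0], [-61.0, -306.0, 545.0], [-59.0, -307.0, 547.0], [-52.0, -308.0, 548.0], [-67.0, -308.0, 543.0], [-70.0, -308.0, 542.0], [-57.0, -308.0, 548.0], [-64.0, -309.0, 546.0]]
```

```bash
python3 - <<'E'
from m import *
for n in("top","side"):
    z=np.load(f"/tmp/{n}7.npz");i,d=z["i"],z["d"];P=cloud(n,d)
    m=(d>0)&(P[...,1]<-250)&(P[...,1]>-420)&(P[...,0]>400)&(P[...,0]<540)&(P[...,2]>30)&(P[...,2]<160)
    q=P[m]; s=np.array([np.r_[st(p),p[2]] for p in q]).reshape(-1,3); a=s[np.argsort(-s[:,1])]; print(n,a[:20].round(0).tolist())
cv2.imwrite("pics/v7.png",np.hstack([np.load(f"/tmp/{n}7.npz")["i"][r:r+260,c:c+330,::-1] for n,r,c in(("top",170,310),("side",220,180))]))
E
```

```text
top [[-13.0, -347.0, 67.0], [-15.0, -348.0, 64.0], [18.0, -348.0, 64.0], [20.0, -348.0, 64.0], [-13.0, -349.0, 67.0], [20.0, -349.0, 67.0], [-15.0, -350.0, 66.0], [-17.0, -350.0, 64.0], [22.0, -351.0, 70.0], [23.0, -351.0, 63.0], [-17.0, -351.0, 67.0], [20.0, -352.0, 68.0], [16.0, -352.0, 60.0], [18.0, -352.0, 61.0], [-15.0, -352.0, 66.0], [18.0, -352.0, 65.0], [-18.0, -353.0, 69.0], [-12.0, -353.0, 64.0], [-20.0, -353.0, 68.0], [25.0, -354.0, 63.0]]
side [[-14.0, -347.0, 48.0], [17.0, -348.0, 52.0], [-16.0, -350.0, 56.0], [17.0, -350.0, 53.0], [19.0, -351.0, 54.0], [21.0, -351.0, 53.0], [-16.0, -352.0, 54.0], [-14.0, -352.0, 54.0], [-18.0, -352.0, 53.0], [18.0, -353.0, 53.0], [-18.0, -353.0, 58.0], [20.0, -353.0, 53.0], [-20.0, -354.0, 57.0], [-17.0, -354.0, 56.0], [-15.0, -354.0, 56.0], [-22.0, -354.0, 54.0], [16.0, -355.0, 54.0], [22.0, -355.0, 57.0], [26.0, -355.0, 56.0], [-21.0, -355.0, 56.0]]
```

View pics/v7.png

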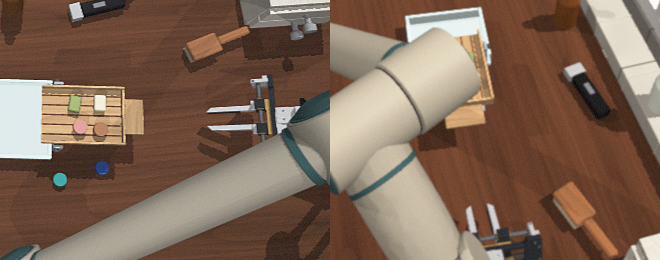

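Both views put the fingertips at stand (y -347, z 55–66) when the state reads (-324, 39). The reported TCP therefore lies about 36 mm ahead of the fingertips along the tool axis, and I'll allow for that.

```bash
python3 -m crank '[{"tx":1.8,"ty":24,"tz":-2,"wx":0,"wy":0,"wz":0,"hand":0.3},{"tx":1.8,"ty":24,"tz":-2,"wx":0,"wy":0,"wz":0,"hand":0.3},{"tx":1.8,"ty":24,"tz":-2,"wx":0,"wy":0,"wz":0,"hand":0.3},{"tx":1.8,"ty":24,"tz":0,"wx":0,"wy":0,"wz":0,"hand":0.3},{"tx":1.8,"ty":24,"tz":0,"wx":0,"wy":0,"wz":0,"hand":0.3},{"tx":1.8,"ty":24,"tz":0,"wx":0,"wy":0,"wz":0,"hand":0.3},{"tx":1.8,"ty":15,"tz":0,"wx":0,"wy":0,"wz":0,"hand":0.3},{"tx":1.8,"ty":10,"tz":0,"wx":0,"wy":0,"wz":0,"hand":0.3}]'
python3 - <<'E'
from m import *
o=observe();print(st(o["ee_pos"]),o["ee_pos"],o["tool_rot"])
i,d=snap("top","top8");P=cloud("top",d)
m=(d>0)&(P[...,1]<-195)&(P[...,1]>-300)&(P[...,0]>400)&(P[...,0]<560)&(P[...,2]>30)&(P[...,2]<160)
s=np.array([np.r_[st(p),p[2]] for p in P[m]]).reshape(-1,3)
for y in(-190,-200,-205,-210,-215,-220,-230): 
    a=s[abs(s[:,1]-y)<3]; print(y,len(a),np.percentile(a[:,2],[10,50,90]).round(0) if len(a) else "")
E
```

```text
time_s: 15.27
ee_pos: [487.3, -173.1, 37.1]
tool_rot: [3.14, -1.049, 1.478]
ft_force: [0.1, -0.3, 0.8]
finger_gap: 0.301
gripper_force: 0.0
[ 7.59114478e-02 -1.52420458e+02] [ 487.26914364 -173.05468494   37.12126798] [ 3.14025957 -1.0487546   1.47831168]
-190 88 [89. 91. 94.]
-200 28 [73. 77. 79.]
-205 38 [69. 79. 82.]
-210 37 [78. 82. 85.]
-215 35 [78. 85. 88.]
-220 42 [82. 87. 91.]
-230 49 [83. 94. 97.]
```

```bash
python3 -m crank '[{"tx":0,"ty":0.25,"tz":3.7,"wx":0,"wy":0,"wz":0,"hand":0.3},{"tx":0,"ty":0.25,"tz":3.7,"wx":0,"wy":0,"wz":0,"hand":0.3},{"tx":0,"ty":0.25,"tz":3.7,"wx":0,"wy":0,"wz":0,"hand":0.3},{"tx":0,"ty":0.25,"tz":3.7,"wx":0,"wy":0,"wz":0,"hand":0.3},{"tx":0,"ty":0.25,"tz":3.7,"wx":0,"wy":0,"wz":0,"hand":0.3},{"tx":0,"ty":0.25,"tz":3.7,"wx":0,"wy":0,"wz":0,"hand":0.3},{"tx":0,"ty":0.25,"tz":3.7,"wx":0,"wy":0,"wz":0,"hand":0.3},{"tx":0,"ty":0.25,"tz":3.7,"wx":0,"wy":0,"wz":0,"hand":0.3}]'
python3 -m crank '[{"tx":0,"ty":0.25,"tz":3.7,"wx":0,"wy":0,"wz":0,"hand":0.3},{"tx":0,"ty":0.25,"tz":3.7,"wx":0,"wy":0,"wz":0,"hand":0.3},{"tx":0,"ty":0.25,"tz":3.7,"wx":0,"wy":0,"wz":0,"hand":0.3},{"tx":0,"ty":0.25,"tz":3.7,"wx":0,"wy":0,"wz":0,"hand":0.3},{"tx":0,"ty":0.25,"tz":3.7,"wx":0,"wy":0,"wz":0,"hand":0.3},{"tx":0,"ty":0.25,"tz":3.7,"wx":0,"wy":0,"wz":0,"hand":0.3},{"tx":0,"ty":0.25,"tz":3.7,"wx":0,"wy":0,"wz":0,"hand":0.3},{"tx":0,"ty":0.25,"tz":3.7,"wx":0,"wy":0,"wz":0,"hand":0.3}]'
python3 - <<'E'
from m import *
o=observe();print(st(o["ee_pos"]),o["ee_pos"],o["tool_rot"])
i,d=snap("top","top9");P=cloud("top",d)
m=(d>0)&(P[...,1]<-30)&(P[...,1]>-240)&(P[...,0]>420)&(P[...,0]<560)&(P[...,2]>50)&(P[...,2]<260)
s=np.array([np.r_[st(p),p[2]] for p in P[m]]).reshape(-1,3);s=s[abs(s[:,0])<38]
for y in range(-200,0,20): 
    a=s[abs(s[:,1]-y)<4]; print(y,len(a),np.percentile(a[:,2],[10,50,90]).round(0) if len(a) else "")
E
```

```text
time_s: 15.98
ee_pos: [487.7, -174.9, 62.3]
tool_rot: [-3.139, -1.05, 1.47]
ft_force: [-0.5, -4.2, -4.7]
finger_gap: 0.301
gripper_force: 2.9
time_s: 16.65
ee_pos: [487.8, -170.7, 93.6]
tool_rot: [-3.139, -1.054, 1.471]
ft_force: [2.4, -0.2, -3.7]
finger_gap: 0.3
gripper_force: 1.9
[   0.41658533 -149.98803059] [ 487.83662511 -170.66497263   93.64810913] [-3.13908738 -1.05429294  1.47140789]
-200 53 [128. 134. 136.]
-180 139 [130. 132. 134.]
-160 131 [125. 128. 130.]
-140 141 [120. 134. 139.]
-120 129 [115. 117. 120.]
-100 98 [111. 115. 134.]
-80 136 [108. 128. 130.]
-60 104 [102. 105. 109.]
-40 126 [ 99. 119. 122.]
-20 149 [ 93.  96. 116.]
```

```bash
python3 -m crank '[{"tx":0.1,"ty":1.1,"tz":2.9,"wx":0,"wy":0,"wz":0,"hand":0.3},{"tx":0.1,"ty":1.1,"tz":2.9,"wx":0,"wy":0,"wz":0,"hand":0.3},{"tx":0.1,"ty":1.1,"tz":2.9,"wx":0,"wy":0,"wz":0,"hand":0.3},{"tx":0.1,"ty":1.1,"tz":2.9,"wx":0,"wy":0,"wz":0,"hand":0.3},{"tx":0.1,"ty":1.1,"tz":2.9,"wx":0,"wy":0,"wz":0,"hand":0.3},{"tx":0.1,"ty":1.1,"tz":2.9,"wx":0,"wy":0,"wz":0,"hand":0.3},{"tx":0.1,"ty":1.1,"tz":2.9,"wx":0,"wy":0,"wz":0,"hand":0.3},{"tx":0.1,"ty":1.1,"tz":2.9,"wx":0,"wy":0,"wz":0,"hand":0.3}]'
python3 -m crank '[{"tx":0.1,"ty":1.1,"tz":2.9,"wx":0,"wy":0,"wz":0,"hand":0.3},{"tx":0.1,"ty":1.1,"tz":2.9,"wx":0,"wy":0,"wz":0,"hand":0.3},{"tx":0.1,"ty":1.1,"tz":2.9,"wx":0,"wy":0,"wz":0,"hand":0.3},{"tx":0.1,"ty":1.1,"tz":2.9,"wx":0,"wy":0,"wz":0,"hand":0.3},{"tx":0.1,"ty":1.1,"tz":2.9,"wx":0,"wy":0,"wz":0,"hand":0.3},{"tx":0.1,"ty":1.1,"tz":2.9,"wx":0,"wy":0,"wz":0,"hand":0.3},{"tx":0.1,"ty":1.1,"tz":2.9,"wx":0,"wy":0,"wz":0,"hand":0.3},{"tx":0.1,"ty":1.1,"tz":2.9,"wx":0,"wy":0,"wz":0,"hand":0.3}]'
python3 -m crank '[{"tx":0.1,"ty":1.6,"tz":2.2,"wx":0,"wy":0,"wz":0,"hand":0.3},{"tx":0.1,"ty":1.6,"tz":2.2,"wx":0,"wy":0,"wz":0,"hand":0.3},{"tx":0.1,"ty":1.6,"tz":2.2,"wx":0,"wy":0,"wz":0,"hand":0.3},{"tx":0.1,"ty":1.6,"tz":2.2,"wx":0,"wy":0,"wz":0,"hand":0.3},{"tx":0.1,"ty":1.6,"tz":2.2,"wx":0,"wy":0,"wz":0,"hand":0.3},{"tx":0.1,"ty":1.6,"tz":2.2,"wx":0,"wy":0,"wz":0,"hand":0.3},{"tx":0.1,"ty":1.6,"tz":2.2,"wx":0,"wy":0,"wz":0,"hand":0.3},{"tx":0.1,"ty":1.6,"tz":2.2,"wx":0,"wy":0,"wz":0,"hand":0.3}]'
python3 -m crank '[{"tx":0.1,"ty":1.6,"tz":2.2,"wx":0,"wy":0,"wz":0,"hand":0.3},{"tx":0.1,"ty":1.6,"tz":2.2,"wx":0,"wy":0,"wz":0,"hand":0.3},{"tx":0.1,"ty":1.6,"tz":2.2,"wx":0,"wy":0,"wz":0,"hand":0.3},{"tx":0.1,"ty":1.6,"tz":2.2,"wx":0,"wy":0,"wz":0,"hand":0.3},{"tx":0.1,"ty":1.6,"tz":2.2,"wx":0,"wy":0,"wz":0,"hand":0.3},{"tx":0.1,"ty":1.6,"tz":2.2,"wx":0,"wy":0,"wz":0,"hand":0.3},{"tx":0.1,"ty":1.6,"tz":2.2,"wx":0,"wy":0,"wz":0,"hand":0.3},{"tx":0.1,"ty":1.6,"tz":2.2,"wx":0,"wy":0,"wz":0,"hand":0.3}]'
cat > ta.py <<'E'
from m import *
def tray(tag):
    i,d=snap("top",tag);P=cloud("top",d); h=cv2.cvtColor(i,cv2.COLOR_RGB2HSV)
    m=(d>0)&(P[...,1]<30)&(P[...,1]>-260)&(P[...,0]>420)&(P[...,0]<580)&(P[...,2]>70)&(P[...,2]<330)&(h[...,0]>10)&(h[...,0]<24)&(h[...,1]>70)
    s=np.array([np.r_[st(p),p[2]] for p in P[m]]).reshape(-1,3);s=s[abs(s[:,0])<38]
    print(len(s),"y/z",[(y,np.median(s[abs(s[:,1]-y)<5][:,2]).round(0) if (abs(s[:,1]-y)<5).sum()>5 else None) for y in range(-200,20,20)])
    for n,lo,hi in(("green",(33,80,80),(50,255,255)),("pink",(165,60,150),(179,160,255)),("brown",(4,90,80),(11,190,190)),("cream",(18,10,220),(35,60,255))):
        k=cv2.inRange(h,lo,hi); k[:235]=0;k[345:]=0;k[:,295:300]=0;k[:,460:]=0;k[:,:295]=0; k[335:]=0
        N,l,S,C=cv2.connectedComponentsWithStats(k)
        if N>1: j=1+np.argmax(S[1:,4]); q=P[(l==j)&(d>0)]; p=np.median(q,0) if len(q) else np.zeros(3); print(n,S[j,4],C[j].round(0),st(p).round(0),p[2].round(0))
        else: print(n,"none")
    o=observe(); print("ee",st(o["ee_pos"]).round(1),o["ee_pos"].round(1),o["time_s"])
E
python3 -c "
from ta import *
tray('top10')"
```

```text
time_s: 17.37
ee_pos: [488.1, -163.2, 116.4]
tool_rot: [-3.139, -1.052, 1.471]
ft_force: [-0.1, -5.6, -3.1]
finger_gap: 0.301
gripper_force: 2.4
time_s: 18.03
ee_pos: [489.1, -153.2, 139.7]
tool_rot: [-3.138, -1.054, 1.471]
ft_force: [2.1, -0.6, -4.1]
finger_gap: 0.302
gripper_force: 2.0
time_s: 18.7
ee_pos: [489.9, -140.9, 157.3]
tool_rot: [-3.139, -1.053, 1.471]
ft_force: [0.2, -4.6, -0.9]
finger_gap: 0.302
gripper_force: 1.9
time_s: 19.37
ee_pos: [491.1, -127.8, 174.6]
tool_rot: [-3.139, -1.053, 1.471]
ft_force: [1.3, -1.8, -3.8]
finger_gap: 0.302
gripper_force: 1.9
3244 y/z [(-200, None), (-180, None), (-160, None), (-140, np.float64(215.0)), (-120, np.float64(198.0)), (-100, np.float64(195.0)), (-80, np.float64(162.0)), (-60, np.float64(145.0)), (-40, np.float64(127.0)), (-20, np.float64(110.0)), (0, np.float64(94.0))]
green 138 [319. 275.] [ 29. 111.] 28.0
pink none
brown 2522 [389. 244.] [122. -70.] 1.0
cream 132 [331. 274.] [34. 81.] 28.0
ee [  -0.5 -106.7] [ 491.  -127.5  175.1] 19.4167
```

```bash
python3 -m crank '[{"tx":0.1,"ty":1.35,"tz":1.25,"wx":0,"wy":0,"wz":0,"hand":0.3},{"tx":0.1,"ty":1.35,"tz":1.25,"wx":0,"wy":0,"wz":0,"hand":0.3},{"tx":0.1,"ty":1.35,"tz":1.25,"wx":0,"wy":0,"wz":0,"hand":0.3},{"tx":0.1,"ty":1.35,"tz":1.25,"wx":0,"wy":0,"wz":0,"hand":0.3},{"tx":0.1,"ty":1.35,"tz":1.25,"wx":0,"wy":0,"wz":0,"hand":0.3},{"tx":0.1,"ty":1.35,"tz":1.25,"wx":0,"wy":0,"wz":0,"hand":0.3},{"tx":0.1,"ty":1.35,"tz":1.25,"wx":0,"wy":0,"wz":0,"hand":0.3},{"tx":0.1,"ty":1.35,"tz":1.25,"wx":0,"wy":0,"wz":0,"hand":0.3}]'
python3 -m crank '[{"tx":0.1,"ty":1.35,"tz":1.25,"wx":0,"wy":0,"wz":0,"hand":0.3},{"tx":0.1,"ty":1.35,"tz":1.25,"wx":0,"wy":0,"wz":0,"hand":0.3},{"tx":0.1,"ty":1.35,"tz":1.25,"wx":0,"wy":0,"wz":0,"hand":0.3},{"tx":0.1,"ty":1.35,"tz":1.25,"wx":0,"wy":0,"wz":0,"hand":0.3},{"tx":0.1,"ty":1.35,"tz":1.25,"wx":0,"wy":0,"wz":0,"hand":0.3},{"tx":0.1,"ty":1.35,"tz":1.25,"wx":0,"wy":0,"wz":0,"hand":0.3},{"tx":0.1,"ty":1.35,"tz":1.25,"wx":0,"wy":0,"wz":0,"hand":0.3},{"tx":0.1,"ty":1.35,"tz":1.25,"wx":0,"wy":0,"wz":0,"hand":0.3}]'
python3 -c "
from ta import *
tray('top11')
i=np.load('/tmp/top11.npz')['i']; cv2.imwrite('pics/v11.png',cv2.resize(i[230:350,280:470,::-1],None,fx=4,fy=4,interpolation=cv2.INTER_CUBIC))"
```

```text
time_s: 20.08
ee_pos: [491.5, -117.4, 184.9]
tool_rot: [-3.139, -1.053, 1.471]
ft_force: [0.8, -3.3, -0.3]
finger_gap: 0.3
gripper_force: 1.9
time_s: 20.75
ee_pos: [492.4, -106.4, 194.6]
tool_rot: [-3.139, -1.053, 1.471]
ft_force: [1.0, -3.0, -1.3]
finger_gap: 0.299
gripper_force: 1.8
2935 y/z [(-200, np.float64(296.0)), (-180, None), (-160, None), (-140, None), (-120, np.float64(238.0)), (-100, np.float64(218.0)), (-80, np.float64(210.0)), (-60, np.float64(167.0)), (-40, np.float64(144.0)), (-20, np.float64(119.0)), (0, np.float64(95.0))]
green 141 [319. 275.] [ 29. 111.] 28.0
pink none
brown 2509 [390. 244.] [122. -73.] 1.0
cream 133 [331. 274.] [33. 81.] 29.0
ee [ -1.1 -85.4] [ 492.4 -106.2  194.9] 20.8
```

View pics/v11.png

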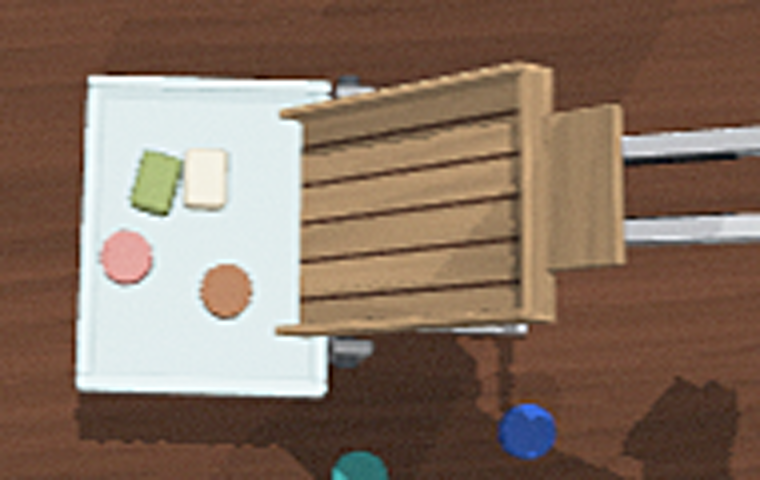

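All four soaps lie in the dish: green (155,182), cream (205,178), pink (127,257) and brown (227,291). The tray stands at about 0.88 rad. Now I withdraw and come over the top.

```bash
python3 -m crank '[{"tx":-0.5,"ty":-5,"tz":-3,"wx":0,"wy":0,"wz":0,"hand":0.3},{"tx":-1,"ty":-10,"tz":0,"wx":0,"wy":0,"wz":0,"hand":0.3},{"tx":-1.7,"ty":-18,"tz":0,"wx":0,"wy":0,"wz":0,"hand":0.3},{"tx":-1.7,"ty":-18,"tz":0,"wx":0,"wy":0,"wz":0,"hand":0.3},{"tx":-1.7,"ty":-18,"tz":0,"wx":0,"wy":0,"wz":0,"hand":0.3},{"tx":-1.7,"ty":-18,"tz":0,"wx":0,"wy":0,"wz":0,"hand":0.3},{"tx":-1.7,"ty":-18,"tz":0,"wx":0,"wy":0,"wz":0,"hand":0.3},{"tx":-1.7,"ty":-18,"tz":0,"wx":0,"wy":0,"wz":0,"hand":0.3}]'
python3 -m crank '[{"tx":0,"ty":0,"tz":3.5,"wx":-0.065,"wy":0.006,"wz":0,"hand":0.3},{"tx":0,"ty":0,"tz":3.5,"wx":-0.065,"wy":0.006,"wz":0,"hand":0.3},{"tx":0,"ty":0,"tz":3.5,"wx":-0.065,"wy":0.006,"wz":0,"hand":0.3},{"tx":0,"ty":0,"tz":3.5,"wx":-0.065,"wy":0.006,"wz":0,"hand":0.3},{"tx":0,"ty":0,"tz":3.5,"wx":-0.065,"wy":0.006,"wz":0,"hand":0.3},{"tx":0,"ty":0,"tz":3.5,"wx":-0.065,"wy":0.006,"wz":0,"hand":0.3},{"tx":0,"ty":0,"tz":3.5,"wx":-0.065,"wy":0.006,"wz":0,"hand":0.3},{"tx":0,"ty":0,"tz":3.5,"wx":-0.065,"wy":0.006,"wz":0,"hand":0.3}]'
python3 -m crank '[{"tx":0,"ty":0,"tz":3.5,"wx":-0.065,"wy":0.006,"wz":0,"hand":0.3},{"tx":0,"ty":0,"tz":3.5,"wx":-0.065,"wy":0.006,"wz":0,"hand":0.3},{"tx":0,"ty":0,"tz":3.5,"wx":-0.065,"wy":0.006,"wz":0,"hand":0.3},{"tx":0,"ty":0,"tz":3.5,"wx":-0.065,"wy":0.006,"wz":0,"hand":0.3},{"tx":0,"ty":0,"tz":3.5,"wx":-0.065,"wy":0.006,"wz":0,"hand":0.3},{"tx":0,"ty":0,"tz":3.5,"wx":-0.065,"wy":0.006,"wz":0,"hand":0.3},{"tx":0,"ty":0,"tz":3.5,"wx":-0.065,"wy":0.006,"wz":0,"hand":0.3},{"tx":0,"ty":0,"tz":3.5,"wx":-0.065,"wy":0.006,"wz":0,"hand":0.3}]'
python3 -c "
from ta import *
tray('top12')
z=np.load('/tmp/top12.npz');P=cloud('top',z['d']);m=(z['d']>0)&(P[...,1]<-150)&(P[...,1]>-330)&(P[...,0]>430)&(P[...,0]<560)&(P[...,2]>255)&(P[...,2]<330)
s=np.array([np.r_[st(p),p[2]] for p in P[m]]).reshape(-1,3);print(len(s),s[np.argsort(s[:,2])][:10].round(0).tolist() if len(s) else '')
print(observe()['tool_rot'])"
```

```text
time_s: 21.47
ee_pos: [479.8, -230.4, 191.9]
tool_rot: [-3.136, -1.055, 1.47]
ft_force: [0.3, -0.0, 0.0]
finger_gap: 0.298
gripper_force: 0.0
time_s: 22.13
ee_pos: [479.9, -229.5, 220.0]
tool_rot: [-3.141, -0.529, 1.474]
ft_force: [0.2, -0.3, 0.2]
finger_gap: 0.3
gripper_force: 0.0
time_s: 22.8
ee_pos: [479.7, -229.4, 247.9]
tool_rot: [3.14, -0.007, 1.474]
ft_force: [1.2, 0.6, -0.1]
finger_gap: 0.298
gripper_force: 0.0
2705 y/z [(-200, None), (-180, None), (-160, None), (-140, None), (-120, np.float64(238.0)), (-100, np.float64(218.0)), (-80, np.float64(210.0)), (-60, np.float64(168.0)), (-40, np.float64(144.0)), (-20, np.float64(120.0)), (0, np.float64(96.0))]
green 139 [319. 275.] [ 29. 111.] 28.0
pink none
brown 4939 [414. 274.] [  73. -159.] 1.0
cream 127 [331. 274.] [34. 81.] 28.0
ee [  -2.1 -206.3] [ 480.1 -226.5  249.2] 22.85
141 [[13.0, -202.0, 283.0], [13.0, -200.0, 283.0], [14.0, -199.0, 285.0], [-19.0, -199.0, 285.0], [16.0, -199.0, 285.0], [12.0, -203.0, 286.0], [12.0, -204.0, 286.0], [13.0, -215.0, 286.0], [12.0, -210.0, 287.0], [12.0, -208.0, 287.0]]
[ 3.13798906 -0.00666154  1.47722617]
```

```bash
python3 -m crank '[{"tx":2,"ty":21,"tz":0,"wx":0,"wy":0,"wz":0,"hand":0.3},{"tx":2,"ty":21,"tz":0,"wx":0,"wy":0,"wz":0,"hand":0.3},{"tx":2,"ty":21,"tz":0,"wx":0,"wy":0,"wz":0,"hand":0.3},{"tx":2,"ty":21,"tz":0,"wx":0,"wy":0,"wz":0,"hand":0.3},{"tx":2,"ty":21,"tz":-4,"wx":0,"wy":0,"wz":0,"hand":0.3},{"tx":2,"ty":21,"tz":-14,"wx":0,"wy":0,"wz":0,"hand":0.3},{"tx":1,"ty":0,"tz":-16,"wx":0,"wy":0,"wz":0,"hand":0.3},{"tx":0,"ty":0,"tz":-14,"wx":0,"wy":0,"wz":0,"hand":0.3}]'
python3 -m crank '[{"tx":-0.2,"ty":-3.4,"tz":-1,"wx":0,"wy":0,"wz":0,"hand":0.3},{"tx":-0.2,"ty":-3.4,"tz":-1,"wx":0,"wy":0,"wz":0,"hand":0.3},{"tx":-0.2,"ty":-3.4,"tz":-1,"wx":0,"wy":0,"wz":0,"hand":0.3},{"tx":-0.2,"ty":-3.4,"tz":-1,"wx":0,"wy":0,"wz":0,"hand":0.3},{"tx":-0.2,"ty":-3.4,"tz":-1,"wx":0,"wy":0,"wz":0,"hand":0.3},{"tx":-0.2,"ty":-3.4,"tz":-1,"wx":0,"wy":0,"wz":0,"hand":0.3},{"tx":-0.2,"ty":-3.4,"tz":-2,"wx":0,"wy":0,"wz":0,"hand":0.3},{"tx":-0.2,"ty":-3.4,"tz":-3,"wx":0,"wy":0,"wz":0,"hand":0.3}]'
python3 -c "
from ta import *
o=observe();print(st(o['ee_pos']),o['ee_pos'],o['tool_rot'])"
```

```text
time_s: 23.52
ee_pos: [492.8, -102.4, 198.6]
tool_rot: [3.141, -0.01, 1.477]
ft_force: [-0.8, 0.2, -0.1]
finger_gap: 0.299
gripper_force: 0.0
time_s: 24.18
ee_pos: [492.2, -130.9, 188.8]
tool_rot: [3.137, -0.009, 1.475]
ft_force: [0.3, 1.2, 0.9]
finger_gap: 0.297
gripper_force: 0.9
[   1.02715165 -110.00482881] [ 492.19738445 -130.91559535  188.8379756 ] [ 3.13723337 -0.00904398  1.47484705]
```

```bash
python3 -m crank '[{"tx":-0.3,"ty":-3.2,"tz":-4,"wx":0,"wy":0,"wz":0,"hand":0.3},{"tx":-0.3,"ty":-3.2,"tz":-4,"wx":0,"wy":0,"wz":0,"hand":0.3},{"tx":-0.3,"ty":-3.2,"tz":-4,"wx":0,"wy":0,"wz":0,"hand":0.3},{"tx":-0.3,"ty":-3.2,"tz":-4,"wx":0,"wy":0,"wz":0,"hand":0.3},{"tx":-0.3,"ty":-3.2,"tz":-4,"wx":0,"wy":0,"wz":0,"hand":0.3},{"tx":-0.3,"ty":-3.2,"tz":-4,"wx":0,"wy":0,"wz":0,"hand":0.3},{"tx":-0.3,"ty":-3.2,"tz":-4,"wx":0,"wy":0,"wz":0,"hand":0.3},{"tx":-0.3,"ty":-3.2,"tz":-4,"wx":0,"wy":0,"wz":0,"hand":0.3}]'
python3 -m crank '[{"tx":-0.3,"ty":-3.2,"tz":-5.5,"wx":0,"wy":0,"wz":0,"hand":0.3},{"tx":-0.3,"ty":-3.2,"tz":-5.5,"wx":0,"wy":0,"wz":0,"hand":0.3},{"tx":-0.3,"ty":-3.2,"tz":-6,"wx":0,"wy":0,"wz":0,"hand":0.3},{"tx":-0.3,"ty":-3.2,"tz":-6,"wx":0,"wy":0,"wz":0,"hand":0.3},{"tx":-0.3,"ty":-3.2,"tz":-6,"wx":0,"wy":0,"wz":0,"hand":0.3},{"tx":-0.3,"ty":-3.2,"tz":-6,"wx":0,"wy":0,"wz":0,"hand":0.3},{"tx":-0.3,"ty":-3,"tz":-6.5,"wx":0,"wy":0,"wz":0,"hand":0.3},{"tx":-0.3,"ty":-3,"tz":-6.5,"wx":0,"wy":0,"wz":0,"hand":0.3}]'
python3 -c "
from ta import *
tray('top13')"
```

```text
time_s: 24.85
ee_pos: [489.7, -156.8, 156.2]
tool_rot: [3.138, -0.008, 1.475]
ft_force: [-0.2, 0.8, 1.6]
finger_gap: 0.302
gripper_force: 0.8
time_s: 25.52
ee_pos: [487.1, -181.3, 107.7]
tool_rot: [3.138, -0.01, 1.475]
ft_force: [-0.2, 1.6, 1.4]
finger_gap: 0.301
gripper_force: 0.7
2931 y/z [(-200, None), (-180, None), (-160, np.float64(138.0)), (-140, np.float64(136.0)), (-120, np.float64(126.0)), (-100, np.float64(120.0)), (-80, np.float64(114.0)), (-60, np.float64(109.0)), (-40, np.float64(103.0)), (-20, np.float64(97.0)), (0, np.float64(91.0))]
green 136 [319. 275.] [ 29. 111.] 28.0
pink none
brown 2141 [375. 243.] [121. -37.] 1.0
cream 127 [331. 274.] [34. 81.] 28.0
ee [-1.000e-01 -1.612e+02] [ 486.3 -181.8  106.5] 25.5667
```

a≈0.3, as planned. On down to the rest.

```bash
python3 -m crank '[{"tx":-0.1,"ty":-1.3,"tz":-6,"wx":0,"wy":0,"wz":0,"hand":0.3},{"tx":-0.1,"ty":-1.3,"tz":-6,"wx":0,"wy":0,"wz":0,"hand":0.3},{"tx":-0.1,"ty":-1.3,"tz":-6,"wx":0,"wy":0,"wz":0,"hand":0.3},{"tx":-0.1,"ty":-1.3,"tz":-6,"wx":0,"wy":0,"wz":0,"hand":0.3},{"tx":-0.1,"ty":-1.3,"tz":-6,"wx":0,"wy":0,"wz":0,"hand":0.3},{"tx":-0.1,"ty":-1,"tz":-6,"wx":0,"wy":0,"wz":0,"hand":0.3},{"tx":-0.1,"ty":-1,"tz":-6,"wx":0,"wy":0,"wz":0,"hand":0.3},{"tx":-0.1,"ty":-1,"tz":-4,"wx":0,"wy":0,"wz":0,"hand":0.3}]'
python3 -m crank '[{"tx":0,"ty":0,"tz":-2,"wx":0,"wy":0,"wz":0,"hand":0.3},{"tx":0,"ty":0,"tz":-2,"wx":0,"wy":0,"wz":0,"hand":0.3},{"tx":0,"ty":0,"tz":-1,"wx":0,"wy":0,"wz":0,"hand":0.3},{"tx":0,"ty":0,"tz":-1,"wx":0,"wy":0,"wz":0,"hand":0.3},{"tx":0,"ty":0,"tz":0,"wx":0,"wy":0,"wz":0,"hand":0.3},{"tx":0,"ty":0,"tz":0,"wx":0,"wy":0,"wz":0,"hand":0.3},{"tx":0,"ty":0,"tz":0,"wx":0,"wy":0,"wz":0,"hand":0.3},{"tx":0,"ty":0,"tz":0,"wx":0,"wy":0,"wz":0,"hand":0.3}]'
```

```text
time_s: 26.23
ee_pos: [486.4, -190.7, 61.7]
tool_rot: [3.138, -0.009, 1.475]
ft_force: [-0.3, 0.2, 0.7]
finger_gap: 0.301
gripper_force: 0.5
time_s: 26.9
ee_pos: [486.4, -191.1, 57.5]
tool_rot: [3.138, -0.008, 1.475]
ft_force: [-1.1, 0.9, 5.4]
finger_gap: 0.302
gripper_force: 2.9
```

```bash
python3 -m crank '[{"tx":0,"ty":0,"tz":-1,"wx":0,"wy":0,"wz":0,"hand":0.3},{"tx":0,"ty":0,"tz":-1,"wx":0,"wy":0,"wz":0,"hand":0.3},{"tx":0,"ty":0,"tz":-1,"wx":0,"wy":0,"wz":0,"hand":0.3},{"tx":0,"ty":0,"tz":-1,"wx":0,"wy":0,"wz":0,"hand":0.3},{"tx":0,"ty":0,"tz":0,"wx":0,"wy":0,"wz":0,"hand":0.3},{"tx":0,"ty":0,"tz":0,"wx":0,"wy":0,"wz":0,"hand":0.3},{"tx":0,"ty":0,"tz":0,"wx":0,"wy":0,"wz":0,"hand":0.3},{"tx":0,"ty":0,"tz":0,"wx":0,"wy":0,"wz":0,"hand":0.3}]'
```

```text
time_s: 27.57
ee_pos: [486.6, -191.2, 57.2]
tool_rot: [3.136, -0.007, 1.476]
ft_force: [-7.6, 3.7, 29.1]
finger_gap: 0.303
gripper_force: 14.3
```

Firmly seated: 29 N with no further motion. Now I lift off, move aside and check.

```bash
python3 -m crank '[{"tx":0,"ty":0,"tz":4,"wx":0,"wy":0,"wz":0,"hand":0.3},{"tx":0,"ty":0,"tz":10,"wx":0,"wy":0,"wz":0,"hand":0.3},{"tx":0,"ty":0,"tz":25,"wx":0,"wy":0,"wz":0,"hand":0.3},{"tx":0,"ty":0,"tz":30,"wx":0,"wy":0,"wz":0,"hand":0.3},{"tx":-10,"ty":-20,"tz":30,"wx":0,"wy":0,"wz":0,"hand":0.3},{"tx":-10,"ty":-25,"tz":20,"wx":0,"wy":0,"wz":0,"hand":0.3},{"tx":-10,"ty":-25,"tz":10,"wx":0,"wy":0,"wz":0,"hand":0.3},{"tx":-10,"ty":-25,"tz":0,"wx":0,"wy":0,"wz":0,"hand":0.3}]'
python3 -m crank '[{"tx":-10,"ty":-25,"tz":0,"wx":0,"wy":0,"wz":0,"hand":0.3},{"tx":-10,"ty":-25,"tz":0,"wx":0,"wy":0,"wz":0,"hand":0.3},{"tx":-10,"ty":-15,"tz":0,"wx":0,"wy":0,"wz":0,"hand":0.3},{"tx":0,"ty":0,"tz":0,"wx":0,"wy":0,"wz":0,"hand":0.3},{"tx":0,"ty":0,"tz":0,"wx":0,"wy":0,"wz":0,"hand":0.3},{"tx":0,"ty":0,"tz":0,"wx":0,"wy":0,"wz":0,"hand":0.3},{"tx":0,"ty":0,"tz":0,"wx":0,"wy":0,"wz":0,"hand":0.3},{"tx":0,"ty":0,"tz":0,"wx":0,"wy":0,"wz":0,"hand":0.3}]'
python3 - <<'E'
from ta import *
tray('top14')
z=np.load("/tmp/top14.npz");i=z["i"]
h=cv2.cvtColor(i,cv2.COLOR_RGB2HSV); m=((h[...,1]<50)&(h[...,2]>170)).astype(np.uint8); m[:240]=0;m[340:]=0;m[:,:285]=0;m[:,372:]=0
c=max(cv2.findContours(m,0,2)[0],key=cv2.contourArea)
for q in cv2.approxPolyDP(c,2.5,True)[:,0]: print(q,st(ray("top",q[0],q[1],45)).round(1))
E
```

```text
time_s: 28.23
ee_pos: [447.9, -288.5, 185.2]
tool_rot: [3.132, -0.004, 1.476]
ft_force: [-0.2, -0.3, -0.0]
finger_gap: 0.301
gripper_force: 0.0
time_s: 28.9
ee_pos: [417.1, -350.1, 181.7]
tool_rot: [3.138, -0.009, 1.477]
ft_force: [0.5, 0.2, 0.1]
finger_gap: 0.301
gripper_force: 0.0
3212 y/z [(-200, None), (-180, np.float64(92.0)), (-160, np.float64(91.0)), (-140, np.float64(91.0)), (-120, np.float64(91.0)), (-100, np.float64(90.0)), (-80, np.float64(90.0)), (-60, np.float64(90.0)), (-40, np.float64(90.0)), (-20, np.float64(91.0)), (0, np.float64(90.0))]
green 138 [319. 275.] [ 28. 111.] 28.0
pink none
brown 3542 [405. 258.] [ 116. -136.] 1.0
cream 128 [331. 274.] [34. 81.] 28.0
ee [ -53.2 -335.4] [ 417.  -350.2  181.7] 28.95
[302 249] [ 89.4 151.5]
[299 326] [-92.7 152.2]
[360 328] [-94.2  11.3]
[361 314] [-62.1   9.2]
[350 312] [-58.1  34.8]
[351 255] [77.2 33.9]
[362 251] [87.5  7.7]
```

View pics/top14.png

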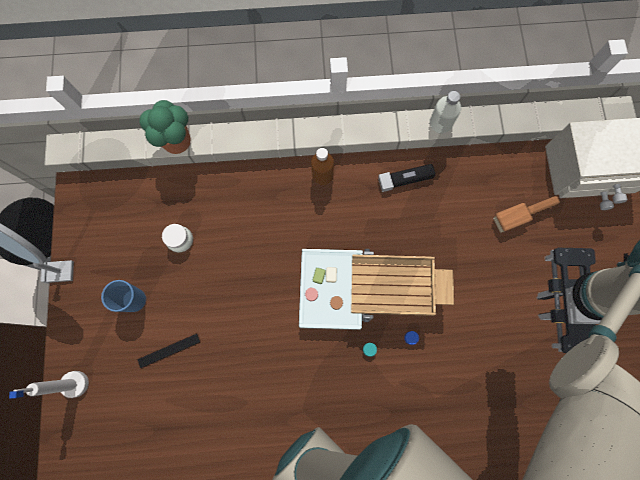

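The tray is flat, with its floor at z = 90 throughout. The dish is square against the plate, its corners exactly where they were before tipping. The four soaps are in it at (319,275), (331,274), (311,294) and (336,302), and the other things are unmoved.

```bash
python3 -c "
from h import *
print(job_done())"
```

```text
the job is handed in; nothing more can be done
None
```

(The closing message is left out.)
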